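# Mix the stain bottle by inversion and start its settling timer

## Task

Take the closed blue-capped bottle off the riser, turn it upside down and hold it so in the gripper for a good second, then turn it back and set it down gently, upright, in the middle of the round cork stand. Then start the settling timer: pull its sprung slide out until the pointer is over the red band, hold it there for about a second, and let the slide go home. Do not drop the bottle, and leave the red band, the other bottles and the loose things on the bench where they are.

Things in the scene. Friction and masses are not known exactly. Their poses are not given: they have to be found in the camera images.
- bottle: the task's bottle: closed, round, amber with a BLUE cap and two blue bands on its paper label. Straight body 56 mm across from 0 to 95 mm, shoulder and neck, rigid cap 34 mm across from 110 to 140 mm; overall 140 mm high, about 0.22 kg, balance point about 60 mm up. Origin: centre of its underside; z points out of the cap
- riser: fixed grey bench riser with a blue front edge, 130 (x) x 360 (y) mm, flat top 60 mm above the table; the three bottles stand on it in one row along its y, about 118 mm apart, in any order, with 60 mm or more between their sides. Origin on the table under its middle; front is -x
- stand: fixed round settling stand: dark foot 120 mm across, stem, and cork top 100 mm across with a yellow rim, cork surface 60 mm above the table. Origin on the table under its centre. It is left or right of the riser, and the timer is on the other side
- stand_top (a point): centre of the stand's cork top surface, 60 mm above the table
- timer: fixed pull timer: grey case 110 x 80 x 50 mm high with a dial on top; in front of it (-x of its frame) a low rail 70 mm wide with a white scale along one side (y = +26 mm, 18 mm high) and a sprung slide. The case's front face is at x = +45 mm. Origin on the table, under the slide's grip post when the slide is home
- timer_slide (a joint): travel of the timer's sprung slide in m: 0 home, grows as it is pulled out away from the case (-x of the timer's frame), stop at 0.075; the spring pulls it home with 2 N at 0 and 6 N at 0.07
- timer_grip (a point): middle of the grip part of the slide's upright black post: round, 16 mm across, from 28 to 72 mm above the table; this point is on its axis 50 mm above the table, where it is to be gripped from above
- pointer (a point): middle of the thin black pointer of the slide, over the scale: level with the post's axis along x and 26 mm to its +y side, 22.5 mm above the table; moves with the slide
- mark (a point): centre of the red band, 12 mm long (along the timer's x), set on the scale somewhere 28 to 55 mm from the pointer's home; stays put. Same height and y as the pointer. Axes are the timer's
- bottle_white: bystander bottle, same size and shape as 'bottle', amber with a WHITE cap, on the riser; origin centre of underside
- bottle_red: bystander bottle, same size and shape, green glass with a RED cap, on the riser; origin centre of underside
- petri: closed clear petri dish, 92 mm across, 17 mm high, on the table; origin centre of underside
- slidebox: green slide box 87 x 92 x 32 mm high, on the table; origin centre of underside
- pot: small white pot with an orange lid, 42 mm across, 44 mm high, on the table; origin centre of underside
- coverbox: small clear box with a yellow lid, 38 x 38 x 33 mm high, on the table; origin centre of underside
- pen: black and red marker pen, 130 mm long, 13 mm thick, lying across the top of the slide box; origin under its middle, x along it
Mind the look-alikes: they are no part of the job. Leave any purple or yellow look-alike of the bottle alone.

How it is judged:
On the way, in this order (a step that is already met when the one before it is completed fails the run):
1. the bottle is lifted and held upside down, within 35 degrees of fully inverted, for 0.8 s (angle between bottle's own z axis and vertical above 2.53 rad and contact force between the fingers and bottle above 0.5 N), for 0.8 s.
2. the bottle stands upright on the stand, its centre within 22 mm of the stand's, let go (horizontal distance between bottle and stand_top below 0.022 m and z of bottle in the frame of stand_top between -0.004 and 0.004 m and angle between bottle's own z axis and vertical below 0.1 rad and contact force between the fingers and bottle below 0.1 N and linear speed of bottle below 0.02 m/s), for 0.3 s.
3. the slide is held out with its pointer over the red band (within 6 mm of its middle) for 0.5 s (x of pointer in the frame of mark between -0.006 and 0.006 m), for 0.5 s.
At the end, for the whole second after the job is handed in: the bottle stands at rest and upright (within 6 degrees) on the cork stand, its centre within 22 mm of the stand's, and the timer's slide is back home (within 4 mm) (all of step 2 and value of joint timer_slide below 0.004 m); the robot touches nothing.
It fails at once if the bottle is let go in the air (underside more than 15 mm above the riser's and stand's tops, or tipped over by more than 40 degrees) (contact force between the fingers and bottle below 0.01 N and (height (world z) of bottle above 0.075 m or angle between bottle's own z axis and vertical above 0.7 rad)).
It fails at once if the bottle is banged onto the stand with more than 45 N (contact force between bottle and stand above 45 N).
It fails at once if another bottle or loose thing is moved by more than 30 mm (distance of any of bottle_white, bottle_red, petri, slidebox, pot, coverbox, pen from where it was at the start of the episode above 0.03 m).
It fails at once if the red band is pushed along the scale by more than 6 mm (distance of mark from where it was at the start of the episode above 0.006 m).
It fails at once if another bottle is tipped by more than 30 degrees (angle between any of bottle_white, bottle_red's own z axis and vertical above 0.52 rad).
It also fails if it takes over 72 s, if anything falls off the work surface, if the arm or the gripper's body presses on something with over 40 N, if the wrist force passes 120 N, or if a joint passes its speed limit or range.

## Robot

A 6-joint arm with a two-finger parallel gripper is mounted at the origin on the work surface. World frame = base frame: x ahead of the robot, y to its left, z up, the work surface at z = 0. Lengths are in m, angles in rad, forces in N, time in s.
With the tool pointing down it reaches from about 0.25 to 0.725 m from the base axis. Payload 4 kg.
Tool frame: the origin (TCP) lies midway between the tips of the shut fingers; the grasp point (between the pads) lies 19 mm behind it; z points along the fingers, y is the line along which they close (so a half turn about z gives the same grasp; the last joint's range is limited). The gripper opens to 85 mm and grips with 20 to 120 N. Pads are 22 mm wide; open, the fingers measure 114 mm over their backs; the gripper's body (76 mm by 85 mm) begins 54 mm behind the grasp point. The pads swing forward as they close: fully open they stand 13 mm farther back than shut.
Start: joints at [1.15, 0.241, 0.005, 1.335, 0, 1.571], TCP at [0.204, 0.456, 0.231] pointing down, gripper open.
Joint ranges: [-2.72, 2.72], [-1.05, 1.87], [-1.09, 1.28], [-1.99, 2.15], [-1.42, 1.44], [-3.14, 3.14]. Speed limits (rad/s): [2.79, 2.79, 3.14, 3.14, 3.14, 3.14].

## Interface

Orientations are given as a rotation vector (axis times angle).
In Python, from workcell import telemetry, vision, manip, models gives the robot as it stands.
- The arm moves only by the tool carry_out, never from a script. Its argument "moves" is a list of rows, each a list of 3 entries, a list of its own where there are three numbers: the turn, a rotation vector about the tool's x, y, z normalised to -1 to 1, where 1 is 30 degrees, then the shift along the tool's x, y, z normalised to -1 to 1, where 1 is 0.5 m, then the opening, from 0 (shut) to 1 (fully open). In form: [[[wx, wy, wz], [tx, ty, tz], claw], ...]. A call has 1 to 8 rows; each row is the pose to reach, as a shift and turn from the pose commanded when the call began, along the tool's axes at that moment; what a row does not reach only later rows make up. A row lasts 1/12 s, in which the tool goes at most 41.7 mm and 7.16 degrees, less where a joint would pass 70% of its speed; a pose out of reach is approached as far as the arm can. A call with a number of a shift or a turn outside -1 to 1 is refused whole. A call with a gripper value outside its range is refused whole. The fingers move at their own pace and stop on an object; the grip force is fixed at half the most. Time passes only in rows, so rows that repeat a pose let the fingers close. It gives the time, the measured TCP pose, the force, the opening and the grip force at its end, in the units of the state.
- telemetry.get_obs(): the state, without advancing time (a new reading comes with each control period).
- vision.snapshot(name): name is "side" or "top" or "wrist"; returns a dict with "image" (480x640x3 uint8, red, green, blue), "range_z" (480x640 float32, m along the optical axis (not along the pixel's ray), 0 where there is no reading), "fovy" (degrees; the focal length in pixels is half the picture's height over the tangent of half this angle, whatever the lens; pixels are square), "cx", "cy" (the principal point, pixels), "R" (3x3) and "t" (3): a world point X has camera coordinates R X + t. Camera axes: x right, y down, z forward; pixel columns grow to the right and rows downward; lengths in m; the calibration is good to about 2 mm. The wrist camera is an equidistant fisheye: a pixel r from the principal point sees the ray r / f radians off the axis. A picture is of the moment at which its call begins.
- manip.job_done(): hands the job in; it is judged then, once.
Trained networks look in a picture, given as the dict that the camera call returned (one of the last four; its "shot" number tells which), for a name from the list of things; names that differ only in an ending like _2 or _b are one class to them, and where a whole thing is asked for, a point or a joint stands for the part that bears it (a point fixed in the world has none). Each returns a list of dicts, best first, with "score" (0 to 1); they miss things now and then, are a little off and sometimes report something else, mostly with a low value. They report only what shows in the picture. A call takes as long as a camera call. They do not tell look-alikes from the thing itself.
- models.outline_of(picture, name): "pixels" (480x640 bool, what is visible of it).
- models.spot_point(picture, name): "location" ([x, y, z] in m, in world coordinates, good to about 4 mm: a listed point, or the origin of a listed thing).
The state is a dict: "time_s": time; "joint_pos": joint angles; "joint_velocities": joint speeds; "joint_efforts": joint torques, N m; "ee_pos": TCP position; "tool_rot": TCP orientation; "force": force on the tool from outside, world axes, zero at the start; "moment": the same for the moment, N m; "finger_gap": opening from 0.0 (shut) to 1.0 (fully open); "gripper_force": force on a finger pad.
Only numpy, scipy, OpenCV 4.12 (cv2) and the standard library are available. Lean on these libraries where they do the work, as an engineer would, in place of code of your own. Each camera call takes 0.05 s, during which the arm holds its last target. There are 200 camera calls.

## Working session

There is one attempt and no reset: what is moved stays moved. The work goes in short steps, Python scripts to look and compute and a tool call to move; the robot and the scene stay as the last step left them, time stands still between calls to the robot, and variables do not carry over. Pictures are saved under pics/ and viewed, at most 10 in all, crops included, and the job is handed in when it is done.

Besides the shell and the picture viewer there is one more tool, called after "Request:" as a command line: name --argument value ..., lists and objects as JSON in quotes. carry_out: Moves the arm, as the interface text tells. Scaled input: -1 to 1 covers 0.5 m each way for a shift and 30 degrees each way for a turn. Its arguments: {"type":"object","properties":{"moves":{"type":"array"}},"required":["moves"]}

```bash
mkdir -p pics; cat > h.py <<'E'
import numpy as np, cv2
from workcell import telemetry, vision, manip, models
from scipy.spatial.transform import Rotation as Ro
def save(p,n): cv2.imwrite('pics/'+n,p['image'][:,:,::-1])
def cloud(p):
    h,w=p['range_z'].shape; f=h/2/np.tan(np.radians(p['fovy'])/2)
    v,u=np.mgrid[:h,:w]; z=p['range_z']
    P=np.stack([(u-p['cx'])/f*z,(v-p['cy'])/f*z,z],-1)
    return (P-p['t'])@np.array(p['R'])
def proj(p,X):
    h=p['range_z'].shape[0]; f=h/2/np.tan(np.radians(p['fovy'])/2)
    c=np.array(p['R'])@np.array(X)+p['t']; return c[:2]/c[2]*f+[p['cx'],p['cy']]
E
python3 - <<'E'
from h import *
o=telemetry.get_obs(); print(o)
for n in ['top','side']:
    p=vision.snapshot(n); save(p,n+'0.png'); C=cloud(p)
    print(n,p['shot'],'cam',-np.array(p['R']).T@p['t'])
    for k in ['bottle','bottle_white','bottle_red','riser','stand','stand_top','timer','timer_grip','pointer','mark','petri','slidebox','pot','coverbox','pen']:
        r=models.spot_point(p,k)
        print(k,[(np.round(a['location'],3).tolist(),round(a['score'],2),proj(p,a['location']).astype(int).tolist()) for a in r[:4]])
E
```

```text
{'time_s': 0.0, 'joint_pos': array([ 1.14999765e+00,  2.41418574e-01,  3.72367507e-03,  1.33518783e+00,
       -3.36329270e-05,  1.57080052e+00]), 'joint_velocities': array([-0.0005768 , -0.00065407, -0.00123058,  0.00011795, -0.00060552,
       -0.00030176]), 'joint_efforts': array([ 9.41960243e-04, -3.72314322e+01,  2.52409011e+01,  1.71556970e-02,
        9.76553537e-06, -7.43452318e-06]), 'ee_pos': array([0.20399764, 0.45580425, 0.23040994]), 'tool_rot': array([-0.65604494, -3.07191603,  0.00321566]), 'force': array([ 0.25034612, -0.83246419, -0.20025746]), 'moment': array([-0.04063351,  0.07166418, -0.02710853]), 'gripper_force': 0.0, 'finger_gap': 1.0021327028312166}
top 1 cam [0.44472127 0.03015252 1.10408377]
bottle [([0.753, -0.096, 0.004], 0.92, [370, 164]), ([0.61, -0.154, 0.062], 0.67, [402, 220]), ([0.687, -0.299, 0.0], 0.59, [459, 191])]
bottle_white [([0.609, -0.037, 0.064], 0.73, [348, 221]), ([0.621, -0.042, 0.0], 0.49, [349, 221])]
bottle_red [([0.607, 0.077, 0.06], 0.57, [296, 223])]
riser [([0.617, -0.04, 0.001], 0.86, [348, 222]), ([0.612, -0.156, 0.061], 0.53, [
[... 1090 characters left out ...]
58, [445, 390])]
stand_top [([0.527, -0.385, 0.061], 0.63, [452, 375]), ([0.412, 0.208, -0.002], 0.4, [205, 263])]
timer [([0.493, 0.356, -0.004], 0.89, [198, 219])]
timer_grip [([0.49, 0.356, 0.051], 0.68, [194, 203])]
pointer [([0.487, 0.386, 0.021], 0.83, [188, 208])]
mark [([0.489, 0.387, 0.022], 0.48, [189, 207]), ([0.436, 0.375, 0.024], 0.36, [174, 218])]
petri [([0.399, 0.046, 0.001], 0.86, [244, 302]), ([0.528, -0.38, 0.003], 0.71, [445, 390])]
slidebox [([0.381, -0.1, -0.0], 0.82, [282, 348]), ([0.527, -0.38, 0.059], 0.59, [450, 374])]
pot [([0.413, 0.21, 0.002], 0.8, [205, 261])]
coverbox [([0.401, -0.216, -0.001], 0.83, [331, 378])]
pen [([0.375, -0.113, 0.034], 0.71, [283, 343])]
```

View pics/top0.png

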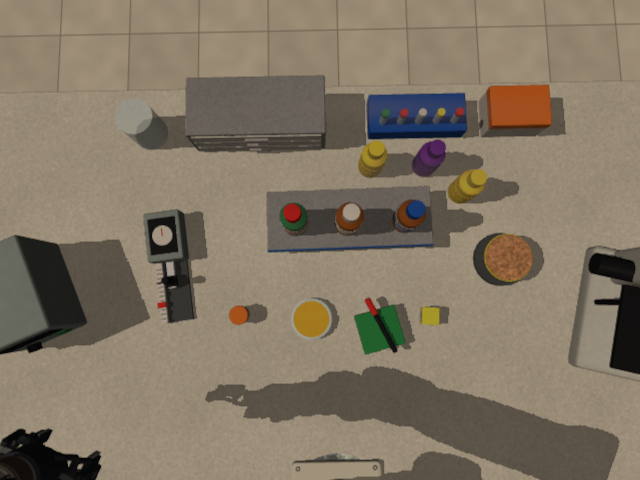

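View pics/side0.png

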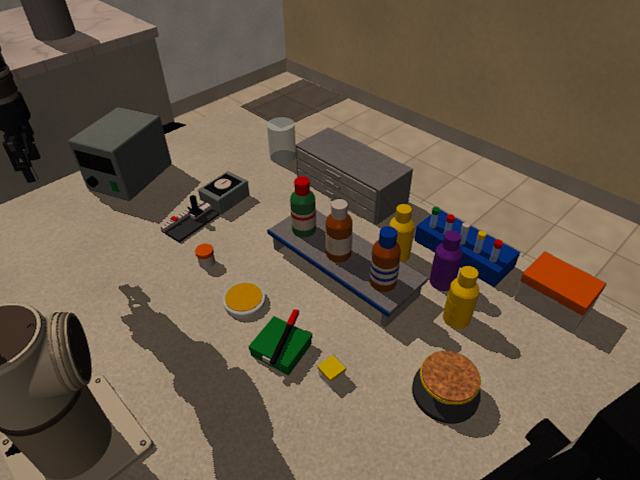

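```bash
python3 - <<'E'
from h import *
for n in ['top','side']:
    p=vision.snapshot(n); C=cloud(p); hsv=cv2.cvtColor(p['image'],cv2.COLOR_RGB2HSV)
    for nm,(x,y),r in [('cap',(0.612,-0.156),.06),('stand',(0.528,-.381),.07)]:
        near=(np.hypot(C[...,0]-x,C[...,1]-y)<r)&(p['range_z']>0)
        if nm=='cap':
            m=near&(C[...,2]>.185)
        else: m=near&(C[...,2]>.05)&(C[...,2]<.075)
        Q=C[m]; (c,rad)=cv2.minEnclosingCircle(Q[:,:2].astype(np.float32))
        print(n,nm,len(Q),c,rad,np.median(Q[:,2]),np.percentile(Q[:,2],95),hsv[m].mean(0))
    # timer
    t=(abs(C[...,0]-.48)<.13)&(abs(C[...,1]-.36)<.1)&(p['range_z']>0)
    red=t&((hsv[...,0]<8)|(hsv[...,0]>172))&(hsv[...,1]>120)
    print(n,'red',red.sum(),C[red].mean(0).round(4))
    post=t&(C[...,2]>.062)&(C[...,2]<.08)
    print(n,'post',post.sum(),C[post].mean(0).round(4))
    case=t&(C[...,2]>.045)&(C[...,2]<.055)&(C[...,0]>.51)
    print(n,'case',case.sum(),cv2.minAreaRect(C[case][:,:2].astype(np.float32)))
    top={}
    u,v=proj(p,[.47,.37,.02]).astype(int)
    cr=p['image'][v-50:v+50,u-60:u+60]; cv2.imwrite(f'pics/t_{n}.png',cv2.resize(cr,(720,600),interpolation=cv2.INTER_CUBIC)[:,:,::-1]); print(u-60,v-50)
E
```

```text
top cap 268 (0.6108104586601257, -0.15664042532444) 0.01744796335697174 0.1991464702652009 0.201905410208297 [110.01492537 190.98507463  95.68283582]
top stand 1813 (0.5266087055206299, -0.3801138997077942) 0.05244792252779007 0.0593960179175938 0.06257010014389135 [ 14.02040816 152.75068946 136.57308329]
top red 52 [0.4527 0.3802 0.0229]
top post 48 [0.4884 0.3592 0.0704]
top case 1148 ((0.5733295679092407, 0.37062472105026245), (0.08157847076654434, 0.08105902373790741), 6.61472749710083)
106 239
side cap 251 (0.611670732498169, -0.15818457305431366) 0.01767767034471035 0.1982309832563593 0.20064320417883724 [104.61354582 230.34661355  86.21115538]
side stand 2512 (0.52774578332901, -0.3811667263507843) 0.05236580967903137 0.05856537168012535 0.06073878039429514 [ 13.19705414 189.67078025 138.71138535]
side red 41 [0.475  0.3782 0.0265]
side post 38 [0.4911 0.3572 0.0689]
side case 501 ((0.5736058354377747, 0.36861005425453186), (0.07886534184217453, 0.08470185101032257), 5.173463344573975)
126 164
```

The top view shows the blue-capped bottle rightmost on the riser (410,213), with yellow and purple look-alikes behind it. The stand is at (508,258). The timer is on the left, post at (170,280) and red band at about (162,304). The side view agrees: bottle at (385,262), stand at (450,375), timer at (200,205).

My plan is a horizontal grasp on the body, inverting by rolling the last joint.

```bash
cat >> h.py <<'E'
def pose(az,r,z,el,q6):
    a,e=np.radians(az),np.radians(el)
    Z=np.array([np.cos(e)*np.cos(a),np.cos(e)*np.sin(a),np.sin(e)]); Y=np.array([-np.sin(a),np.cos(a),0])
    R=Ro.from_matrix(np.c_[np.cross(Y,Z),Y,Z])*Ro.from_euler('z',q6,degrees=True)
    return R,np.array([r*np.cos(a),r*np.sin(a),z])
def cur():
    o=telemetry.get_obs(); return Ro.from_rotvec(o['tool_rot']),o['ee_pos']
def plan(wps,start=None):
    R0,p0=start or cur()
    for R,p in wps:
        w=np.round(np.degrees((R0.inv()*R).as_rotvec())/30,3); t=np.round(R0.inv().apply(p-p0)/.5,3)
        print(w.tolist(),t.tolist(),'deg',round(30*np.linalg.norm(w),1),'m',round(.5*np.linalg.norm(t),3))
        p0=p0+R0.apply(t*.5); R0=R0*Ro.from_rotvec(np.radians(30*w))
    return R0,p0
E
python3 - <<'E'
from h import *
s=np.array([65.9,.4994,.2304,-90,90]); g=np.array([-14.4,.45,.27,-20,0])
plan([pose(*(s+(g-s)*k/5)) for k in range(1,6)])
E
```

```text
[-0.446, -0.137, -0.065] [-0.271, -0.059, -0.014] deg 14.1 m 0.139
[-0.325, -0.381, -0.095] [-0.236, -0.131, -0.029] deg 15.3 m 0.136
[-0.11, -0.544, -0.156] [-0.186, -0.187, -0.041] deg 17.3 m 0.133
[0.15, -0.596, -0.243] [-0.124, -0.224, -0.049] deg 19.8 m 0.13
[0.4, -0.533, -0.35] [-0.06, -0.242, -0.054] deg 22.6 m 0.128
```

Request:
carry_out --moves '[[[-0.446,-0.137,-0.065],[-0.271,-0.059,-0.014],1],[[-0.446,-0.137,-0.065],[-0.271,-0.059,-0.014],1],[[-0.446,-0.137,-0.065],[-0.271,-0.059,-0.014],1],[[-0.446,-0.137,-0.065],[-0.271,-0.059,-0.014],1]]'

```text
time_s: 2.03
ee_pos: [0.316, 0.3686, 0.2362]
tool_rot: [0.582, 2.949, 0.315]
force: [0.8, 0.4, 0.4]
finger_gap: 1.0
gripper_force: 0.0
```

Request:
carry_out --moves '[[[-0.325,-0.381,-0.095],[-0.236,-0.131,-0.029],1],[[-0.325,-0.381,-0.095],[-0.236,-0.131,-0.029],1],[[-0.325,-0.381,-0.095],[-0.236,-0.131,-0.029],1],[[-0.325,-0.381,-0.095],[-0.236,-0.131,-0.029],1],[[-0.325,-0.381,-0.095],[-0.236,-0.131,-0.029],1]]'

```text
time_s: 2.45
ee_pos: [0.3995, 0.2638, 0.2461]
tool_rot: [0.49, 2.705, 0.474]
force: [-0.0, 0.5, 0.1]
finger_gap: 1.002
gripper_force: 0.0
```

```bash
python3 - <<'E'
from h import *
o=telemetry.get_obs(); print(o['time_s'],o['joint_pos'].round(3),o['ee_pos'],o['force'])
s=np.array([65.9,.4994,.2304,-90,90]); g=np.array([-14.4,.45,.27,-20,0])
print(pose(*(s+(g-s)*2/5))[1], pose(*(s+(g-s)*2/5))[0].as_rotvec(),o['tool_rot'])
E
```

```text
2.45 [ 0.584 -0.169 -0.51   0.74  -0.001  0.943] [0.399523   0.26380569 0.24607477] [-0.03665367  0.48543986  0.06909638]
[0.3986665  0.26668248 0.24624   ] [0.48278786 2.70761833 0.4754021 ] [0.49042082 2.70479705 0.47358172]
```

Request:
carry_out --moves '[[[-0.11,-0.544,-0.156],[-0.186,-0.187,-0.041],1],[[-0.11,-0.544,-0.156],[-0.186,-0.187,-0.041],1],[[-0.11,-0.544,-0.156],[-0.186,-0.187,-0.041],1],[[-0.11,-0.544,-0.156],[-0.186,-0.187,-0.041],1]]'

```text
time_s: 2.78
ee_pos: [0.4461, 0.1393, 0.2522]
tool_rot: [0.394, 2.423, 0.421]
force: [-1.8, 0.5, -0.7]
finger_gap: 0.998
gripper_force: 0.0
```

Request:
carry_out --moves '[[[0.15,-0.596,-0.243],[-0.124,-0.224,-0.049],1],[[0.15,-0.596,-0.243],[-0.124,-0.224,-0.049],1],[[0.15,-0.596,-0.243],[-0.124,-0.224,-0.049],1],[[0.15,-0.596,-0.243],[-0.124,-0.224,-0.049],1]]'

```text
time_s: 3.12
ee_pos: [0.456, 0.0101, 0.2575]
tool_rot: [0.313, 2.152, 0.191]
force: [0.1, 0.7, -2.3]
finger_gap: 1.003
gripper_force: 0.0
```

Request:
carry_out --moves '[[[0.4,-0.533,-0.35],[-0.06,-0.242,-0.054],1],[[0.4,-0.533,-0.35],[-0.06,-0.242,-0.054],1],[[0.4,-0.533,-0.35],[-0.06,-0.242,-0.054],1],[[0.4,-0.533,-0.35],[-0.06,-0.242,-0.054],1],[[0.4,-0.533,-0.35],[-0.06,-0.242,-0.054],1],[[0.4,-0.533,-0.35],[-0.06,-0.242,-0.054],1]]'

```text
time_s: 3.62
ee_pos: [0.4515, -0.1148, 0.3081]
tool_rot: [0.247, 1.955, -0.162]
force: [-0.8, 0.5, 0.4]
finger_gap: 1.004
gripper_force: 0.0
```

```bash
python3 - <<'E'
from h import *
o=telemetry.get_obs(); print(o['time_s'],o['joint_pos'].round(3),o['ee_pos'],o['force'])
p=vision.snapshot('wrist'); save(p,'w1.png')
print(p['fovy'],[(a['location'],a['score']) for a in models.spot_point(p,'bottle')])
b=np.array([.6112,-.1573]); az=np.degrees(np.arctan2(b[1],b[0])); e=np.radians(-20); d=.023
rb=np.hypot(*b)
r=rb+d*np.cos(e); z=.124+d*np.sin(e)
print(az,r,z)
g=pose(az,r,z,-20,0); pre=pose(az,r-.11*np.cos(e),z-.11*np.sin(e),-20,0)
plan([pre,g])
E
```

```text
3.6167 [-2.490e-01 -5.080e-01 -1.086e+00 -1.830e-01 -1.000e-03  2.000e-03] [ 0.45149137 -0.11480836  0.30814985] [-0.78316232  0.5312698   0.42619251]
65.70646984690485 [([0.7486, -0.096, 0.0023], 0.92), ([0.6861, -0.2932, -0.0001], 0.89), ([0.6095, -0.1578, 0.0603], 0.8)]
-14.432580111989898 0.6527299796437225 0.11613353670350962
[0.008, -0.092, 0.001] [0.219, -0.006, 0.273] deg 2.8 m 0.175
[0.0, -0.0, -0.0] [-0.0, 0.0, 0.22] deg 0.0 m 0.11
```

View pics/w1.png

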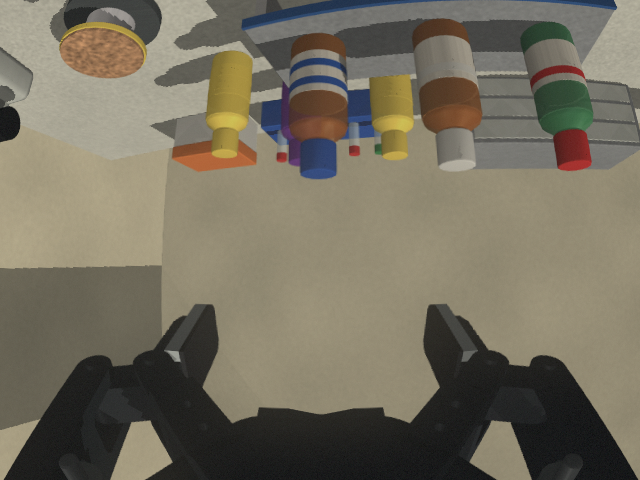

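The wrist view shows the blue cap bottle at (318,105), clear on both sides. Joint 3 hit its range limit, so I'm fitting the arm's geometry to plan reachable poses.

```bash
cat >> h.py <<'E'
# planar fit: r,z linear in (L1c,L1s,L2,L4,h)
def rows(q):
    q2,q3,q4=q[1:4]; f=q2-q3; P=f+q4
    return [[np.sin(q2),np.cos(q2),np.cos(f),np.cos(P),0],[np.cos(q2),-np.sin(q2),-np.sin(f),-np.sin(P),1]]
E
python3 - <<'E'
from h import *
from scipy.optimize import lsq_linear
D=[([1.15,.2414,.0037,1.3352],[.20400,.45580,.23041]),([.584,-.169,-.51,.74],[.39952,.26381,.24607]),([-.249,-.508,-1.086,-.183],[.45149,-.11481,.30815])]
A=[];b=[]
for q,p in D: A+=rows(q); b+=[np.hypot(p[0],p[1]),p[2]]
s=np.linalg.lstsq(np.array(A),np.array(b),rcond=None); print(s[0],s[3],np.array(A)@s[0]-b)
E
```

```text
[ 0.49088872 -0.00175039  0.39545872  0.40585143  0.2524995 ] [3.09101192 2.17093052 0.76666822 0.3755003  0.06265266] [-0.00023043  0.00019461  0.00056758 -0.00035773 -0.00035298  0.00016313]
```

```bash
cat >> h.py <<'E'
def ik(r,z,el):
    e=np.radians(el); L1,L2,L4,h=.4909,.3955,.4059,.2525
    x,y=r-L4*np.cos(e),z-L4*np.sin(e)-h; d=np.hypot(x,y)
    g=np.arccos((L1**2+L2**2-d*d)/(2*L1*L2)); q3=g-np.pi/2
    b=np.arccos((L1**2+d*d-L2**2)/(2*L1*d)); q2=np.pi/2-(np.arctan2(y,x)+b)
    return np.round([q2,q3,-e-q2+q3],3)
E
python3 - <<'E'
from h import *
az=-14.43; rb=np.hypot(.6112,-.1573); e=np.radians(-25); d=.024
r=rb+d*np.cos(e); z=.122+d*np.sin(e); print(r,z)
for a in [(r,z,-25),(r,.34,-25),(r,.45,-25),(r,.45,10),(r,.45,-5),(r+.02,z,-25)]: print(a,ik(*a))
plan([pose(az,r,.33,-25,0),pose(az,r,z,-25,0)])
E
```

```text
0.6528684362545262 0.11185716171822321
(np.float64(0.6528684362545262), np.float64(0.11185716171822321), -25) [ 0.526 -0.947 -1.037]
(np.float64(0.6528684362545262), 0.34, -25) [-0.074 -0.696 -0.186]
(np.float64(0.6528684362545262), 0.45, -25) [-0.193 -0.482  0.147]
(np.float64(0.6528684362545262), 0.45, 10) [ 0.169 -0.956 -1.3  ]
(np.float64(0.6528684362545262), 0.45, -5) [-0.11  -0.811 -0.614]
(np.float64(0.6728684362545262), np.float64(0.11185716171822321), -25) [ 0.534 -0.897 -0.995]
[0.008, 0.075, 0.001] [-0.186, -0.006, 0.328] deg 2.3 m 0.189
[0.0, -0.0, 0.0] [0.395, -0.0, 0.184] deg 0.0 m 0.218
```

Request:
carry_out --moves '[[[0.008,0.075,0.001],[-0.186,-0.006,0.328],1],[[0.008,0.075,0.001],[-0.186,-0.006,0.328],1],[[0.008,0.075,0.001],[-0.186,-0.006,0.328],1],[[0.008,0.075,0.001],[-0.186,-0.006,0.328],1],[[0.008,0.075,0.001],[-0.186,-0.006,0.328],1],[[0.008,0.075,0.001],[-0.186,-0.006,0.328],1],[[0.008,0.075,0.001],[-0.186,-0.006,0.328],1]]'

```text
time_s: 4.3
ee_pos: [0.6333, -0.1625, 0.3295]
tool_rot: [0.252, 1.996, -0.161]
force: [-0.7, 0.3, -0.7]
finger_gap: 1.002
gripper_force: 0.0
```

```bash
python3 - <<'E'
from h import *
o=telemetry.get_obs(); print(o['time_s'],o['joint_pos'].round(3),o['ee_pos'],o['force'])
p=vision.snapshot('wrist'); save(p,'w2.png')
print([(a['location'].round(4) if hasattr(a['location'],'round') else a['location'],a['score']) for a in models.spot_point(p,'bottle')])
# fisheye cloud of blue cap
v,u=np.mgrid[:480,:640]; f=240/np.tan(np.radians(p['fovy'])/2)
dx,dy=u-p['cx'],v-p['cy']; rr=np.hypot(dx,dy); th=rr/f; zc=p['range_z']; k=np.tan(th)/np.maximum(rr,1e-6)*zc
C=(np.stack([dx*k,dy*k,zc],-1)-p['t'])@np.array(p['R'])
m=(np.hypot(C[...,0]-.611,C[...,1]+.157)<.05)&(C[...,2]>.16)&(zc>0)
print(m.sum(),C[m].min(0),C[m].max(0)); t=m&(C[...,2]>.193); print(t.sum(),cv2.minEnclosingCircle(C[t][:,:2].astype(np.float32)))
az=-14.43; rb=np.hypot(.6112,-.1573); e=np.radians(-25); d=.024
r=rb+d*np.cos(e); z=.122+d*np.sin(e)
plan([pose(az,r,z+.12,-25,0),pose(az,r,z,-25,0)])
E
```

```text
4.3 [-0.251 -0.057 -0.713 -0.218 -0.    -0.   ] [ 0.63333918 -0.16251757  0.3295168 ] [-0.7256576   0.25321055 -0.6892923 ]
[]
7660 [ 0.56102832 -0.20586135  0.18468653] [ 0.63450009 -0.10706339  0.35609919]
7566 ((0.6068676114082336, -0.15657345950603485), 0.04968750476837158)
[-0.001, -0.003, 0.001] [0.175, 0.001, 0.084] deg 0.1 m 0.097
[-0.0, 0.0, -0.0] [0.218, -0.0, 0.101] deg 0.0 m 0.12
```

Request:
carry_out --moves '[[[0,-0.003,0.001],[0.06,0.001,0.028],1],[[0,-0.003,0.001],[0.12,0.001,0.056],1],[[0,-0.003,0.001],[0.175,0.001,0.084],1],[[0,-0.003,0.001],[0.175,0.001,0.084],1]]'

```text
time_s: 4.73
ee_pos: [0.6283, -0.1628, 0.2232]
tool_rot: [0.256, 2.009, -0.161]
force: [-0.4, -0.7, -1.2]
finger_gap: 1.001
gripper_force: 0.0
```

Request:
carry_out --moves '[[[0,0,0],[0.035,0,0.016],1],[[0,0,0],[0.07,0,0.032],1],[[0,0,0],[0.105,0,0.048],1],[[0,0,0],[0.14,0,0.065],1],[[0,0,0],[0.17,0,0.079],1],[[0,0,0],[0.2,0,0.093],1],[[0,0,0],[0.218,0,0.101],1],[[0,0,0],[0.218,0,0.101],1]]'

```text
time_s: 5.4
ee_pos: [0.633, -0.1645, 0.1133]
tool_rot: [0.255, 1.993, -0.163]
force: [0.1, 0.5, 0.0]
finger_gap: 0.998
gripper_force: 0.0
```

```bash
python3 - <<'E'
from h import *
o=telemetry.get_obs(); print(o['time_s'],o['joint_pos'].round(3),o['ee_pos'],o['force'])
p=vision.snapshot('side'); cv2.imwrite('pics/s2.png',cv2.resize(p['image'][130:370,230:550],(800,600))[:,:,::-1])
E
```

```text
5.4 [-2.540e-01  5.050e-01 -9.630e-01 -1.034e+00 -1.000e-03  0.000e+00] [ 0.63300083 -0.16446146  0.11326277] [0.08695385 0.53107742 0.00264903]
```

View pics/s2.png

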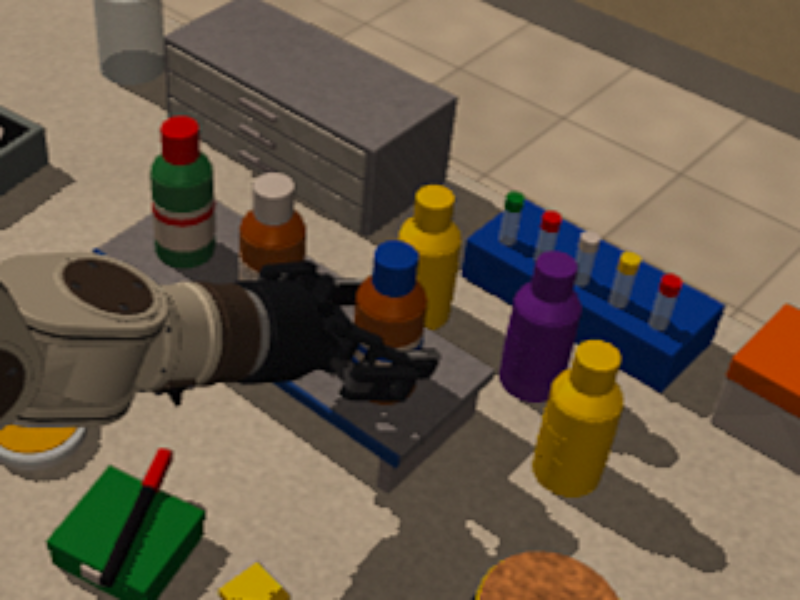

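The crop shows the bottle upright between the open fingers at (390,320), and nothing has been disturbed. Closing now.

Request:
carry_out --moves '[[[0,0,0],[0,0,0],0.6],[[0,0,0],[0,0,0],0.5],[[0,0,0],[0,0,0],0.3],[[0,0,0],[0,0,0],0.2],[[0,0,0],[0,0,0],0.2],[[0,0,0],[0,0,0],0.2],[[0,0,0],[0,0,0],0.2],[[0,0,0],[0,0,0],0.2]]'

```text
time_s: 6.12
ee_pos: [0.6345, -0.1651, 0.1167]
tool_rot: [0.254, 1.986, -0.164]
force: [-3.4, 2.2, 6.9]
finger_gap: 0.64
gripper_force: 62.8
```

```bash
python3 - <<'E'
from h import *
o=telemetry.get_obs(); print(o['joint_pos'].round(3),o['force'],o['moment'],o['finger_gap'],o['gripper_force'])
az=-14.43; r=.6535; R,pp=cur()
w=[(r,.22,-25,0),(r,.45,-25,0),(r,.45,-8,0),(r,.45,10,0)]
for x in w: print(ik(*x[:3]))
plan([pose(az,*x) for x in w]+[pose(az,r,.45,10,q) for q in (28,56,84,112,140,168)])
E
```

```text
[-2.540e-01  5.030e-01 -9.620e-01 -1.038e+00 -1.000e-03 -0.000e+00] [-3.42896891  2.21672098  6.91568681] [-0.04038234  0.02962387  0.23114958] 0.6400915619647721 62.84537672996521
[ 0.184 -0.869 -0.616]
[-0.191 -0.481  0.147]
[-0.14  -0.768 -0.487]
[ 0.17  -0.955 -1.299]
[-0.005, 0.017, -0.002] [-0.186, 0.003, -0.09] deg 0.5 m 0.103
[-0.0, -0.0, 0.0] [-0.417, 0.0, -0.194] deg 0.0 m 0.23
[-0.0, -0.567, 0.001] [-0.0, 0.0, 0.0] deg 17.0 m 0.0
[-0.001, -0.6, -0.0] [-0.0, 0.0, 0.0] deg 18.0 m 0.0
[0.0, -0.0, 0.933] [-0.0, 0.0, 0.0] deg 28.0 m 0.0
[0.0, -0.0, 0.933] [-0.0, 0.0, 0.0] deg 28.0 m 0.0
[0.0, -0.0, 0.934] [0.0, 0.0, 0.0] deg 28.0 m 0.0
[0.0, -0.0, 0.933] [0.0, 0.0, 0.0] deg 28.0 m 0.0
[-0.0, -0.0, 0.933] [0.0, 0.0, 0.0] deg 28.0 m 0.0
[-0.0, -0.0, 0.934] [0.0, -0.0, 0.0] deg 28.0 m 0.0
```

Request:
carry_out --moves '[[[0,0,0],[-0.02,0,-0.009],0.2],[[0,0,0],[-0.05,0,-0.023],0.2],[[0,0,0],[-0.1,0,-0.047],0.2],[[0,0,0],[-0.15,0,-0.07],0.2],[[0,0,0],[-0.2,0,-0.093],0.2],[[0,0,0],[-0.2,0,-0.093],0.2]]'

```text
time_s: 6.62
ee_pos: [0.635, -0.1657, 0.2321]
tool_rot: [0.254, 1.98, -0.166]
force: [1.0, 0.2, 0.1]
finger_gap: 0.642
gripper_force: 63.7
```

```bash
python3 - <<'E'
from h import *
o=telemetry.get_obs(); print(o['joint_pos'].round(3),o['ee_pos'],o['force'],o['moment'],o['finger_gap'],o['gripper_force'])
p=vision.snapshot('side'); cv2.imwrite('pics/s3.png',cv2.resize(p['image'][100:370,230:550],(700,590))[:,:,::-1])
E
```

```text
[-0.254  0.156 -0.868 -0.602 -0.002  0.   ] [ 0.63502778 -0.16565783  0.23213335] [1.02269629 0.15124394 0.14100627] [0.231939   1.02115128 0.05228951] 0.6418013821252517 63.74894142150879
```

View pics/s3.png

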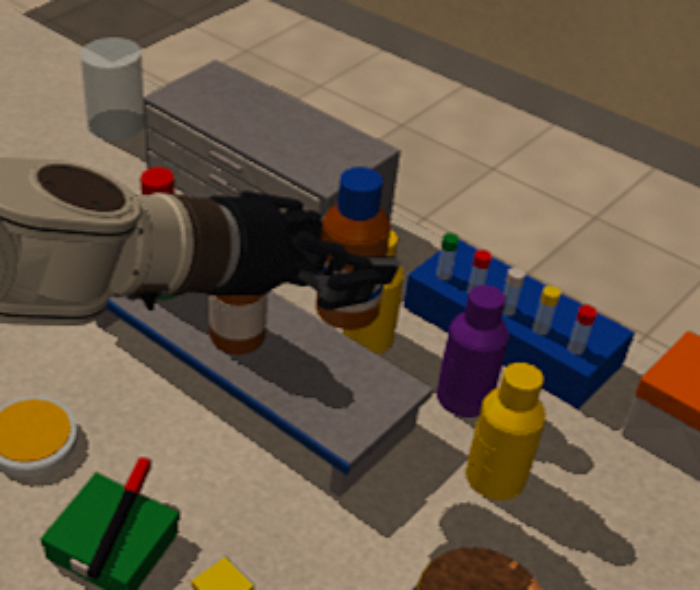

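The crop shows the bottle lifted upright and firmly held at (350,250), with the riser and neighbours undisturbed. Next: raise it, tilt it up and roll it.

Request:
carry_out --moves '[[[0,0,0],[-0.08,0,-0.037],0.2],[[0,0,0],[-0.16,0,-0.075],0.2],[[0,0,0],[-0.24,0,-0.112],0.2],[[0,0,0],[-0.32,0,-0.149],0.2],[[0,0,0],[-0.4,0,-0.187],0.2],[[0,0,0],[-0.4,0,-0.187],0.2]]'

```text
time_s: 7.17
ee_pos: [0.6335, -0.1651, 0.4539]
tool_rot: [0.254, 1.98, -0.165]
force: [1.6, -0.6, 0.0]
finger_gap: 0.638
gripper_force: 63.6
```

Request:
carry_out --moves '[[[0,-0.2,0],[0,0,0],0.2],[[0,-0.4,0],[0,0,0],0.2],[[0,-0.6,0],[0,0,0],0.2],[[0,-0.8,0],[0,0,0],0.2],[[0,-1,0],[0,0,0],0.2],[[0,-1,0],[0,0,0],0.2],[[0,-1,0],[0,0,0],0.2]]'

```text
time_s: 7.75
ee_pos: [0.6311, -0.1644, 0.4393]
tool_rot: [0.19, 1.477, -0.207]
force: [0.5, -0.6, -2.3]
finger_gap: 0.641
gripper_force: 63.7
```

Request:
carry_out --moves '[[[0,0,0.2],[0,0,0],0.2],[[0,0,0.4],[0,0,0],0.2],[[0,0,0.6],[0,0,0],0.2],[[0,0,0.8],[0,0,0],0.2],[[0,0,0.95],[0,0,0],0.2],[[0,0,0.95],[0,0,0],0.2]]'

```text
time_s: 8.25
ee_pos: [0.6319, -0.1646, 0.4411]
tool_rot: [0.548, 1.385, 0.196]
force: [0.7, 0.1, -2.2]
finger_gap: 0.638
gripper_force: 63.6
```

```bash
python3 - <<'E'
from h import *
o=telemetry.get_obs(); print(o['joint_pos'].round(3),o['ee_pos'],o['finger_gap'],o['gripper_force']); print(cur()[0].as_matrix().round(3))
E
```

```text
[-0.254  0.067 -0.938 -1.089 -0.002  0.498] [ 0.63187016 -0.16462355  0.44111391] 0.6383177820174185 63.59785079956055
[[ 0.193  0.183  0.964]
 [ 0.443  0.86  -0.252]
 [-0.875  0.476  0.084]]
```

Request:
carry_out --moves '[[[0,0,0.2],[0,0,0],0.2],[[0,0,0.4],[0,0,0],0.2],[[0,0,0.6],[0,0,0],0.2],[[0,0,0.8],[0,0,0],0.2],[[0,0,0.95],[0,0,0],0.2]]'

```text
time_s: 8.67
ee_pos: [0.6319, -0.1646, 0.4423]
tool_rot: [0.887, 1.226, 0.597]
force: [-0.1, 0.6, -2.0]
finger_gap: 0.637
gripper_force: 63.5
```

Request:
carry_out --moves '[[[0,0,0.2],[0,0,0],0.2],[[0,0,0.4],[0,0,0],0.2],[[0,0,0.6],[0,0,0],0.2],[[0,0,0.8],[0,0,0],0.2],[[0,0,0.95],[0,0,0],0.2]]'

```text
time_s: 9.08
ee_pos: [0.6319, -0.1646, 0.4424]
tool_rot: [1.202, 1.004, 0.992]
force: [0.0, -1.2, -1.4]
finger_gap: 0.641
gripper_force: 63.5
```

Request:
carry_out --moves '[[[0,0,0.2],[0,0,0],0.2],[[0,0,0.4],[0,0,0],0.2],[[0,0,0.6],[0,0,0],0.2],[[0,0,0.8],[0,0,0],0.2],[[0,0,0.95],[0,0,0],0.2]]'

```text
time_s: 9.5
ee_pos: [0.6319, -0.1646, 0.4423]
tool_rot: [1.489, 0.714, 1.374]
force: [-0.7, 0.4, -2.3]
finger_gap: 0.64
gripper_force: 63.5
```

Request:
carry_out --moves '[[[0,0,0.2],[0,0,0],0.2],[[0,0,0.4],[0,0,0],0.2],[[0,0,0.6],[0,0,0],0.2],[[0,0,0.8],[0,0,0],0.2],[[0,0,0.95],[0,0,0],0.2]]'

```text
time_s: 9.92
ee_pos: [0.6319, -0.1646, 0.4424]
tool_rot: [1.739, 0.35, 1.738]
force: [-0.7, -0.2, -0.8]
finger_gap: 0.641
gripper_force: 63.5
```

Request:
carry_out --moves '[[[0,0,0.2],[0,0,0],0.2],[[0,0,0.4],[0,0,0],0.2],[[0,0,0.6],[0,0,0],0.2],[[0,0,0.8],[0,0,0],0.2],[[0,0,0.9],[0,0,0],0.2],[[0,0,0.9],[0,0,0],0.2],[[0,0,0.9],[0,0,0],0.2],[[0,0,0.9],[0,0,0],0.2]]'

```text
time_s: 10.58
ee_pos: [0.632, -0.1646, 0.4438]
tool_rot: [1.926, -0.067, 2.055]
force: [0.4, 0.4, -1.8]
finger_gap: 0.638
gripper_force: 63.5
```

Request:
carry_out --moves '[[[0,0,0],[0,0,0],0.2],[[0,0,0],[0,0,0],0.2],[[0,0,0],[0,0,0],0.2],[[0,0,0],[0,0,0],0.2],[[0,0,0],[0,0,0],0.2],[[0,0,0],[0,0,0],0.2],[[0,0,0],[0,0,0],0.2],[[0,0,0],[0,0,0],0.2]]'

```text
time_s: 11.25
ee_pos: [0.6321, -0.1645, 0.4452]
tool_rot: [1.924, -0.069, 2.058]
force: [0.4, 0.4, -1.8]
finger_gap: 0.641
gripper_force: 63.5
```

```bash
python3 - <<'E'
from h import *
o=telemetry.get_obs(); print(o['time_s'],o['joint_pos'].round(3),o['ee_pos'],o['finger_gap'],o['gripper_force']); R=cur()[0]; print(R.as_matrix().round(3))
# bottle axis in tool frame from grasp (el -25): up = -x*cos25 - z*sin25
e=np.radians(25); print(np.degrees(np.arccos(R.apply([-np.cos(e),0,-np.sin(e)])[2])))
p=vision.snapshot('side'); cv2.imwrite('pics/s4.png',cv2.resize(p['image'][0:300,200:560],(720,600))[:,:,::-1])
E
```

```text
11.25 [-2.540e-01  6.300e-02 -9.350e-01 -1.090e+00 -1.000e-03  2.958e+00] [ 0.63212307 -0.16454213  0.44519316] 0.6410229092447345 63.543312549591064
[[-0.04  -0.264  0.964]
 [ 0.2   -0.947 -0.252]
 [ 0.979  0.182  0.091]]
157.781508840246
```

View pics/s4.png

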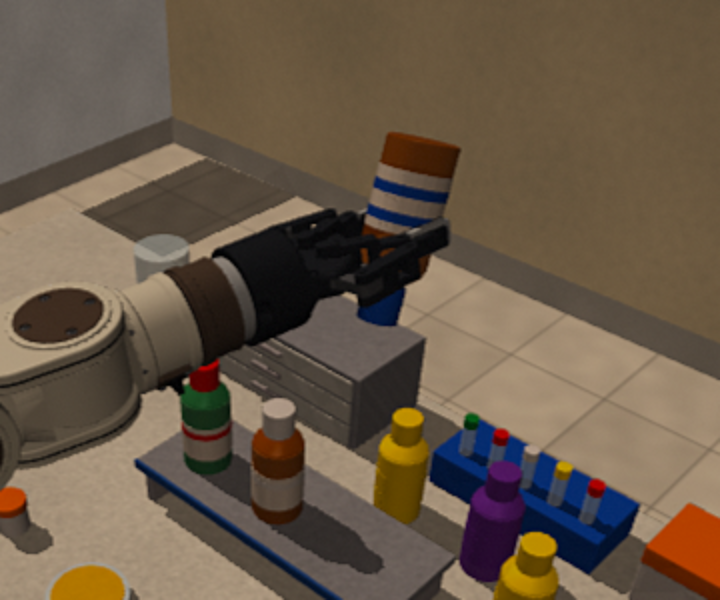

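The crop shows the bottle inverted, with its cap down at (380,305) and its base up. I'll hold a bit longer and then roll back.

Request:
carry_out --moves '[[[0,0,0],[0,0,0],0.2],[[0,0,0],[0,0,0],0.2],[[0,0,0],[0,0,0],0.2],[[0,0,0],[0,0,0],0.2],[[0,0,0],[0,0,0],0.2],[[0,0,0],[0,0,0],0.2]]'

```text
time_s: 11.8
ee_pos: [0.6321, -0.1646, 0.4452]
tool_rot: [1.924, -0.069, 2.058]
force: [0.2, 0.4, -1.7]
finger_gap: 0.64
gripper_force: 63.5
```

Request:
carry_out --moves '[[[0,0,-0.2],[0,0,0],0.2],[[0,0,-0.4],[0,0,0],0.2],[[0,0,-0.6],[0,0,0],0.2],[[0,0,-0.8],[0,0,0],0.2],[[0,0,-0.95],[0,0,0],0.2]]'

```text
time_s: 12.22
ee_pos: [0.6321, -0.1646, 0.4451]
tool_rot: [1.719, 0.376, 1.717]
force: [-0.4, 0.9, -1.7]
finger_gap: 0.641
gripper_force: 63.7
```

Request:
carry_out --moves '[[[0,0,-0.2],[0,0,0],0.2],[[0,0,-0.4],[0,0,0],0.2],[[0,0,-0.6],[0,0,0],0.2],[[0,0,-0.8],[0,0,0],0.2],[[0,0,-0.95],[0,0,0],0.2]]'

```text
time_s: 12.63
ee_pos: [0.6321, -0.1646, 0.4452]
tool_rot: [1.467, 0.734, 1.351]
force: [1.1, -0.0, -2.0]
finger_gap: 0.64
gripper_force: 63.7
```

Request:
carry_out --moves '[[[0,0,-0.2],[0,0,0],0.2],[[0,0,-0.4],[0,0,0],0.2],[[0,0,-0.6],[0,0,0],0.2],[[0,0,-0.8],[0,0,0],0.2],[[0,0,-0.95],[0,0,0],0.2]]'

```text
time_s: 13.05
ee_pos: [0.6321, -0.1646, 0.4451]
tool_rot: [1.178, 1.019, 0.967]
force: [0.5, -0.6, -2.3]
finger_gap: 0.638
gripper_force: 63.8
```

Request:
carry_out --moves '[[[0,0,-0.2],[0,0,0],0.2],[[0,0,-0.4],[0,0,0],0.2],[[0,0,-0.6],[0,0,0],0.2],[[0,0,-0.8],[0,0,0],0.2],[[0,0,-0.95],[0,0,0],0.2]]'

```text
time_s: 13.47
ee_pos: [0.6321, -0.1645, 0.4451]
tool_rot: [0.862, 1.235, 0.572]
force: [-0.2, 0.3, -2.0]
finger_gap: 0.638
gripper_force: 63.8
```

Request:
carry_out --moves '[[[0,0,-0.2],[0,0,0],0.2],[[0,0,-0.4],[0,0,0],0.2],[[0,0,-0.6],[0,0,0],0.2],[[0,0,-0.8],[0,0,0],0.2],[[0,0,-0.95],[0,0,0],0.2]]'

```text
time_s: 13.88
ee_pos: [0.6321, -0.1646, 0.4451]
tool_rot: [0.523, 1.387, 0.171]
force: [-0.8, -0.1, -2.6]
finger_gap: 0.642
gripper_force: 63.8
```

Request:
carry_out --moves '[[[0,0,-0.2],[0,0,0],0.2],[[0,0,-0.4],[0,0,0],0.2],[[0,0,-0.6],[0,0,0],0.2],[[0,0,-0.8],[0,0,0],0.2],[[0,0,-0.9],[0,0,0],0.2],[[0,0,-0.9],[0,0,0],0.2]]'

```text
time_s: 14.38
ee_pos: [0.6321, -0.1646, 0.4452]
tool_rot: [0.188, 1.471, -0.208]
force: [-1.2, 0.5, -1.6]
finger_gap: 0.641
gripper_force: 63.8
```

```bash
python3 - <<'E'
from h import *
o=telemetry.get_obs(); print(o['time_s'],o['joint_pos'].round(3),o['ee_pos'],o['finger_gap'],o['gripper_force'],cur()[0].as_matrix().round(3))
b=np.array([.5272,-.3806]); az=np.degrees(np.arctan2(b[1],b[0])); r=np.hypot(*b)+.0228; print(az,r)
for x in [(r,.44,-10),(r,.40,-25),(r,.117,-25)]: print(ik(*x))
plan([pose(az,r,.40,-25,0),pose(az,r,.16,-25,0)])
E
```

```text
14.3833 [-2.54e-01  6.30e-02 -9.35e-01 -1.09e+00 -1.00e-03 -1.00e-03] [ 0.63211926 -0.16459147  0.44516546] 0.6409663823037515 63.81362199783325 [[ 0.088  0.253  0.964]
 [-0.024  0.968 -0.252]
 [-0.996 -0.001  0.091]]
-35.82654096869742 0.6730278062340921
[-0.098 -0.72  -0.448]
[-0.107 -0.549 -0.005]
[ 0.518 -0.895 -0.976]
[0.703, 0.996, 0.125] [0.086, -0.487, -0.059] deg 36.8 m 0.249
[0.0, 0.0, 0.0] [0.435, -0.0, 0.203] deg 0.0 m 0.24
```

```bash
python3 - <<'E'
from h import *
Rg=Ro.from_rotvec([.254,1.986,-.164]); pg=np.array([.6345,-.1651,.1167]); Zg=Rg.as_matrix()[:,2]
print('el',np.degrees(np.arcsin(Zg[2])),'az',np.degrees(np.arctan2(Zg[1],Zg[0])))
b0=np.array([.6112,-.1573,.06]); s=np.array([.5272,-.3806,.06])
dy=np.arctan2(s[1],s[0])-np.arctan2(b0[1],b0[0]); Q=Ro.from_euler('z',dy)
R=Q*Rg; p=s+Q.apply(pg-b0); print(p,R.as_rotvec())
np.savez('place.npz',R=R.as_rotvec(),p=p)
e=plan([(R,p+[0,0,.28]),(R,p+[0,0,.04])])
E
```

```text
el -24.501374660435236 az -14.604664220167132
[ 0.54604922 -0.39636188  0.1167    ] [ 0.62411195  1.92250037 -0.40203768]
[0.709, 0.98, 0.122] [0.093, -0.492, -0.058] deg 36.5 m 0.252
[-0.0, -0.0, 0.0] [0.436, 0.0, 0.199] deg 0.0 m 0.24
```

Request:
carry_out --moves '[[[0.1,0.14,0.017],[0.013,-0.07,-0.008],0.2],[[0.2,0.28,0.035],[0.027,-0.14,-0.017],0.2],[[0.3,0.42,0.052],[0.04,-0.211,-0.025],0.2],[[0.4,0.56,0.07],[0.053,-0.281,-0.033],0.2],[[0.5,0.7,0.087],[0.066,-0.351,-0.041],0.2],[[0.6,0.84,0.105],[0.08,-0.421,-0.05],0.2],[[0.709,0.98,0.122],[0.093,-0.492,-0.058],0.2],[[0.709,0.98,0.122],[0.093,-0.492,-0.058],0.2]]'

```text
time_s: 15.05
ee_pos: [0.545, -0.4011, 0.3998]
tool_rot: [0.632, 1.919, -0.407]
force: [1.3, 0.2, -0.2]
finger_gap: 0.64
gripper_force: 64.0
```

Request:
carry_out --moves '[[[0,0,0],[0.07,0,0.032],0.2],[[0,0,0],[0.14,0,0.064],0.2],[[0,0,0],[0.21,0,0.096],0.2],[[0,0,0],[0.28,0,0.128],0.2],[[0,0,0],[0.34,0,0.155],0.2],[[0,0,0],[0.39,0,0.178],0.2],[[0,0,0],[0.436,0,0.199],0.2],[[0,0,0],[0.436,0,0.199],0.2]]'

```text
time_s: 15.72
ee_pos: [0.5434, -0.394, 0.1468]
tool_rot: [0.63, 1.937, -0.396]
force: [-1.5, 1.0, -3.2]
finger_gap: 0.636
gripper_force: 64.1
```

```bash
python3 - <<'E'
from h import *
o=telemetry.get_obs(); print(o['time_s'],o['joint_pos'].round(3),o['ee_pos'],o['tool_rot'],o['finger_gap'],o['gripper_force'],o['force'])
for n in ['top','side']:
    p=vision.snapshot(n); C=cloud(p); hsv=cv2.cvtColor(p['image'],cv2.COLOR_RGB2HSV)
    near=(np.hypot(C[...,0]-.527,C[...,1]+.381)<.06)&(hsv[...,0]>100)&(hsv[...,0]<125)&(hsv[...,1]>150)&(p['range_z']>0)
    for nm,m in [('captop',near&(C[...,2]>C[near][:,2].max()-.008))]:
        print(n,m.sum(),cv2.minEnclosingCircle(C[m][:,:2].astype(np.float32)),C[m][:,2].mean())
    cv2.imwrite('pics/s5.png',cv2.resize(p['image'][200:440,300:620],(800,600))[:,:,::-1])
    print([(a['location'],a['score']) for a in models.spot_point(p,'bottle')])
d=np.load('place.npz'); plan([(Ro.from_rotvec(d['R']),d['p']+[0,0,.008]),(Ro.from_rotvec(d['R']),d['p'])])
E
```

```text
15.7167 [-0.627  0.399 -0.898 -0.853 -0.     0.002] [ 0.543367   -0.39396243  0.14682428] [ 0.63003208  1.93723076 -0.39624859] 0.6361561059295178 64.14733171463013 [-1.53007892  1.04323179 -3.15734045]
top 240 ((0.5249260663986206, -0.3788761794567108), 0.01706700772047043) 0.23037743371081473
[([0.7517, -0.2174, -0.0], 0.89), ([0.749, -0.0969, 0.002], 0.75), ([0.5228, -0.375, 0.092], 0.66), ([0.6881, -0.3013, 0.0032], 0.64), ([0.404, -0.2132, 0.0044], 0.25)]
side 313 ((0.5265734791755676, -0.3821403682231903), 0.01655392348766327) 0.2366515196179186
[([0.5282, -0.3789, 0.0958], 0.95), ([0.7505, -0.0954, -0.0], 0.88), ([0.7474, -0.2162, 0.0032], 0.87), ([0.6887, -0.3016, -0.0022], 0.62)]
[0.001, 0.008, -0.002] [0.065, -0.0, 0.026] deg 0.2 m 0.035
[0.0, -0.0, 0.0] [0.015, -0.0, 0.007] deg 0.0 m 0.008
```

View pics/s5.png

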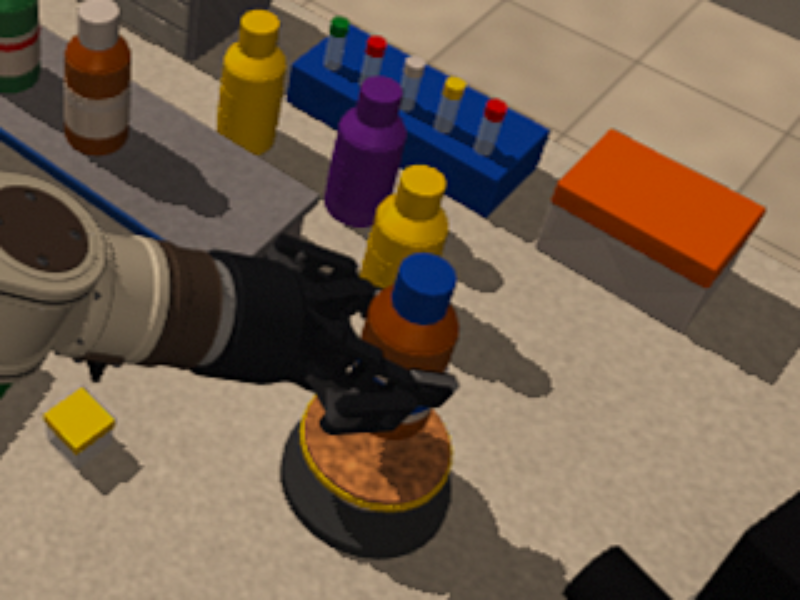

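The crop shows the bottle upright about 30 mm above the cork at (410,330) and centred. Overshoot showed up on that move, so I'll settle first and then lower slowly.

Request:
carry_out --moves '[[[0,0,0],[0,0,0],0.2],[[0,0,0],[0,0,0],0.2],[[0,0,0],[0,0,0],0.2],[[0,0,0],[0,0,0],0.2],[[0,0,0],[0,0,0],0.2]]'

```text
time_s: 16.33
ee_pos: [0.5463, -0.3965, 0.158]
tool_rot: [0.624, 1.921, -0.402]
force: [1.0, -0.4, -1.7]
finger_gap: 0.636
gripper_force: 64.2
```

```bash
python3 - <<'E'
from h import *
o=telemetry.get_obs(); print(o['ee_pos'],o['tool_rot'],o['force'])
d=np.load('place.npz'); plan([(Ro.from_rotvec(d['R']),d['p']+[0,0,.008]),(Ro.from_rotvec(d['R']),d['p'])])
E
```

```text
[ 0.54627998 -0.39652928  0.15795744] [ 0.62402971  1.92110378 -0.40176091] [ 0.97429023 -0.37548269 -1.70418718]
[0.001, 0.002, -0.001] [0.061, -0.0, 0.027] deg 0.1 m 0.033
[-0.0, 0.0, 0.0] [0.014, -0.0, 0.007] deg 0.0 m 0.008
```

Request:
carry_out --moves '[[[0,0,0],[0.01,0,0.0045],0.2],[[0,0,0],[0.02,0,0.009],0.2],[[0,0,0],[0.03,0,0.0135],0.2],[[0,0,0],[0.04,0,0.018],0.2],[[0,0,0],[0.05,0,0.0225],0.2],[[0,0,0],[0.056,0,0.0255],0.2],[[0,0,0],[0.06,0,0.0272],0.2],[[0,0,0],[0.06,0,0.0272],0.2]]'

```text
time_s: 17.0
ee_pos: [0.5458, -0.3961, 0.1225]
tool_rot: [0.625, 1.925, -0.401]
force: [0.0, -0.2, -2.5]
finger_gap: 0.643
gripper_force: 64.2
```

Request:
carry_out --moves '[[[0,0,0],[0,0,0],0.2],[[0,0,0],[0,0,0],0.2],[[0,0,0],[0.002,0,0.001],0.2],[[0,0,0],[0.004,0,0.002],0.2],[[0,0,0],[0.006,0,0.003],0.2],[[0,0,0],[0.007,0,0.003],0.2],[[0,0,0],[0.007,0,0.003],0.2],[[0,0,0],[0.007,0,0.003],0.2]]'

```text
time_s: 17.67
ee_pos: [0.5459, -0.3963, 0.1199]
tool_rot: [0.625, 1.923, -0.401]
force: [0.1, -0.3, -1.7]
finger_gap: 0.642
gripper_force: 64.2
```

```bash
python3 - <<'E'
from h import *
o=telemetry.get_obs(); print(o['ee_pos'],o['force'],o['moment'])
d=np.load('place.npz'); plan([(Ro.from_rotvec(d['R']),d['p'])])
for n in ['top','side']:
    p=vision.snapshot(n); C=cloud(p); hsv=cv2.cvtColor(p['image'],cv2.COLOR_RGB2HSV)
    near=(np.hypot(C[...,0]-.527,C[...,1]+.381)<.06)&(hsv[...,0]>100)&(hsv[...,0]<125)&(hsv[...,1]>150)&(p['range_z']>0)
    m=near&(C[...,2]>C[near][:,2].max()-.008)
    print(n,m.sum(),cv2.minEnclosingCircle(C[m][:,:2].astype(np.float32)),C[m][:,2].mean())
E
```

```text
[ 0.54594606 -0.39627259  0.11992831] [ 0.06248977 -0.30474329 -1.73599997] [ 0.68339332  0.94027854 -0.00471728]
[0.001, -0.001, -0.001] [0.006, -0.0, 0.003] deg 0.1 m 0.003
top 248 ((0.5274521708488464, -0.3803536891937256), 0.017275430262088776) 0.20276579227511318
side 319 ((0.5270867943763733, -0.38271579146385193), 0.017087645828723907) 0.2015246081642538
```

Request:
carry_out --moves '[[[0,0,0],[0.002,0,0.001],0.2],[[0,0,0],[0.002,0,0.001],0.2],[[0,0,0],[0.004,0,0.002],0.2],[[0,0,0],[0.004,0,0.002],0.2]]'

```text
time_s: 18.1
ee_pos: [0.546, -0.3963, 0.1175]
tool_rot: [0.625, 1.923, -0.401]
force: [-0.9, 0.0, -1.8]
finger_gap: 0.64
gripper_force: 64.2
```

Request:
carry_out --moves '[[[0,0,0],[0.001,0,0.0005],0.2],[[0,0,0],[0.002,0,0.001],0.2],[[0,0,0],[0.002,0,0.001],0.2],[[0,0,0],[0.002,0,0.001],0.2]]'

```text
time_s: 18.43
ee_pos: [0.5462, -0.3964, 0.1167]
tool_rot: [0.624, 1.923, -0.401]
force: [0.7, -0.6, -1.2]
finger_gap: 0.639
gripper_force: 64.2
```

Request:
carry_out --moves '[[[0,0,0],[0.001,0,0.0005],0.2],[[0,0,0],[0.002,0,0.001],0.2],[[0,0,0],[0.002,0,0.001],0.2]]'

```text
time_s: 18.68
ee_pos: [0.5466, -0.3967, 0.1168]
tool_rot: [0.624, 1.92, -0.402]
force: [-1.3, 1.6, 3.3]
finger_gap: 0.643
gripper_force: 64.6
```

```bash
python3 - <<'E'
from h import *
f=[]
for n in ['top','side']*2:
    p=vision.snapshot(n); C=cloud(p); hsv=cv2.cvtColor(p['image'],cv2.COLOR_RGB2HSV)
    near=(np.hypot(C[...,0]-.527,C[...,1]+.381)<.06)&(hsv[...,0]>100)&(hsv[...,0]<125)&(hsv[...,1]>150)&(p['range_z']>0)
    m=near&(C[...,2]>C[near][:,2].max()-.008)
    f.append(telemetry.get_obs()['force'][2]); print(n,C[m][:,2].mean(),np.percentile(C[near][:,2],90))
print(f,telemetry.get_obs()['ee_pos'])
E
```

```text
top 0.1997271027370563 0.20169709513034514
side 0.19831694939047678 0.19960228469879396
top 0.19961544454386948 0.20151528963265786
side 0.19820770243579341 0.19958019500479213
[np.float64(4.83697132975961), np.float64(3.53869438553199), np.float64(5.060176502597403), np.float64(4.352503327660612)] [ 0.54660701 -0.39666979  0.11668237]
```

Contact is confirmed: the force rose and the cap height matches a bottle resting on the cork. Releasing.

Request:
carry_out --moves '[[[0,0,0],[0,0,0],0.66],[[0,0,0],[0,0,0],0.7],[[0,0,0],[0,0,0],0.8],[[0,0,0],[0,0,0],0.9],[[0,0,0],[0,0,0],1],[[0,0,0],[0,0,0],1],[[0,0,0],[0,0,0],1],[[0,0,0],[0,0,0],1]]'

```text
time_s: 19.55
ee_pos: [0.5461, -0.3963, 0.1154]
tool_rot: [0.625, 1.923, -0.401]
force: [1.2, 0.0, -0.1]
finger_gap: 0.995
gripper_force: 0.0
```

```bash
python3 - <<'E'
from h import *
o=telemetry.get_obs(); print(o['ee_pos'],o['force'],o['finger_gap'],o['gripper_force'])
for n in ['top','side']:
    p=vision.snapshot(n); C=cloud(p); hsv=cv2.cvtColor(p['image'],cv2.COLOR_RGB2HSV)
    near=(np.hypot(C[...,0]-.527,C[...,1]+.381)<.06)&(hsv[...,0]>100)&(hsv[...,0]<125)&(hsv[...,1]>150)&(p['range_z']>0)
    m=near&(C[...,2]>C[near][:,2].max()-.008)
    print(n,C[m][:,2].mean(),cv2.minEnclosingCircle(C[m][:,:2].astype(np.float32)))
R,p=cur(); plan([(R,p+[0,0,.25])])
E
```

```text
[ 0.54608848 -0.39631563  0.11538704] [ 1.15327016  0.01487105 -0.05453704] 0.9954357348002167 0.0
top 0.19944781545901705 ((0.5283855199813843, -0.3802535831928253), 0.017289645969867706)
side 0.1981538519250576 ((0.5266720652580261, -0.3818575441837311), 0.016889378428459167)
[0.0, 0.0, 0.0] [-0.455, 0.0, -0.208] deg 0.0 m 0.25
```

Request:
carry_out --moves '[[[0,0,0],[-0.03,0,-0.014],1],[[0,0,0],[-0.09,0,-0.041],1],[[0,0,0],[-0.16,0,-0.073],1],[[0,0,0],[-0.23,0,-0.105],1],[[0,0,0],[-0.3,0,-0.137],1],[[0,0,0],[-0.37,0,-0.169],1],[[0,0,0],[-0.44,0,-0.201],1],[[0,0,0],[-0.44,0,-0.201],1]]'

```text
time_s: 20.32
ee_pos: [0.5485, -0.3981, 0.3726]
tool_rot: [0.618, 1.903, -0.406]
force: [0.6, -0.8, 2.3]
finger_gap: 1.001
gripper_force: 0.0
```

```bash
python3 - <<'E'
from h import *
o=telemetry.get_obs(); print(o['time_s'],o['ee_pos'],o['tool_rot'],o['joint_pos'].round(3))
s=np.array([-35.9,.675,.356,-24.5,0]); g=np.array([36.2,.606,.30,-90,29.2])
W=[s+(g-s)*k/5 for k in range(1,6)]
for w in W: print(ik(*w[1:4]))
plan([pose(*w) for w in W])
p=vision.snapshot('side'); save(p,'s6.png')
E
```

```text
20.3167 [ 0.54848515 -0.39810356  0.37256279] [ 0.61806103  1.90304709 -0.40633703] [-0.628 -0.062 -0.619 -0.15  -0.     0.   ]
[-0.053 -0.443  0.267]
[ 0.013 -0.231  0.641]
[ 0.128 -0.006  0.98 ]
[0.274 0.227 1.295]
[0.443 0.469 1.596]
[-0.393, 0.493, -0.053] [0.081, 0.331, -0.047] deg 19.0 m 0.172
[-0.275, 0.482, -0.142] [0.092, 0.315, -0.041] deg 17.2 m 0.165
[-0.142, 0.485, -0.212] [0.129, 0.295, -0.025] deg 16.4 m 0.161
[-0.0, 0.463, -0.26] [0.159, 0.274, -0.01] deg 15.9 m 0.158
[0.142, 0.413, -0.285] [0.183, 0.249, 0.007] deg 15.6 m 0.155
```

View pics/s6.png

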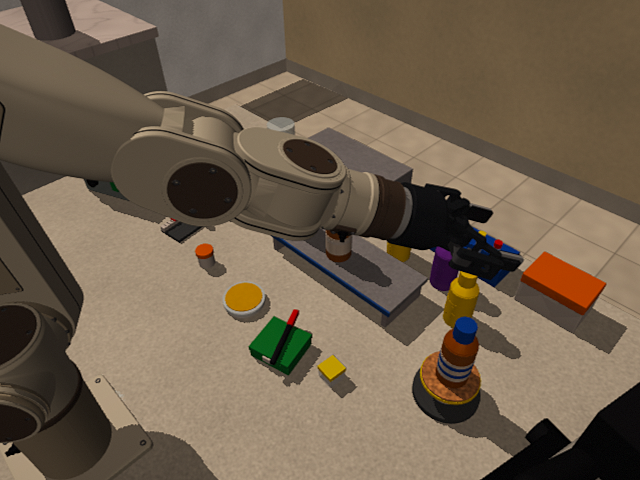

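The side view shows the bottle standing upright, centred on the cork at (458,355), with nothing else moved. Now swinging to the timer.

Request:
carry_out --moves '[[[-0.1,0.12,-0.013],[0.02,0.083,-0.012],1],[[-0.2,0.25,-0.026],[0.04,0.16,-0.024],1],[[-0.3,0.37,-0.04],[0.06,0.24,-0.035],1],[[-0.393,0.493,-0.053],[0.081,0.331,-0.047],1],[[-0.393,0.493,-0.053],[0.081,0.331,-0.047],1]]'

```text
time_s: 20.78
ee_pos: [0.6146, -0.2364, 0.3305]
tool_rot: [0.529, 2.189, -0.135]
force: [0.8, -0.8, 0.3]
finger_gap: 1.0
gripper_force: 0.0
```

Request:
carry_out --moves '[[[-0.137,0.241,-0.07],[0.046,0.16,-0.02],1],[[-0.275,0.482,-0.142],[0.092,0.315,-0.041],1],[[-0.275,0.482,-0.142],[0.092,0.315,-0.041],1],[[-0.275,0.482,-0.142],[0.092,0.315,-0.041],1],[[-0.275,0.482,-0.142],[0.092,0.315,-0.041],1]]'

```text
time_s: 21.2
ee_pos: [0.6402, -0.0707, 0.3189]
tool_rot: [0.398, 2.445, 0.053]
force: [0.3, 0.5, -0.2]
finger_gap: 0.998
gripper_force: 0.0
```

Request:
carry_out --moves '[[[-0.07,0.24,-0.1],[0.064,0.148,-0.012],1],[[-0.142,0.485,-0.212],[0.129,0.295,-0.025],1],[[-0.142,0.485,-0.212],[0.129,0.295,-0.025],1],[[-0.142,0.485,-0.212],[0.129,0.295,-0.025],1],[[-0.142,0.485,-0.212],[0.129,0.295,-0.025],1]]'

```text
time_s: 21.62
ee_pos: [0.6243, 0.0889, 0.309]
tool_rot: [0.235, 2.702, 0.154]
force: [-1.1, -0.8, -1.3]
finger_gap: 1.0
gripper_force: 0.0
```

Request:
carry_out --moves '[[[0,0.23,-0.13],[0.08,0.137,-0.005],1],[[0,0.463,-0.26],[0.159,0.274,-0.01],1],[[0,0.463,-0.26],[0.159,0.274,-0.01],1],[[0,0.463,-0.26],[0.159,0.274,-0.01],1],[[0,0.463,-0.26],[0.159,0.274,-0.01],1]]'

```text
time_s: 22.03
ee_pos: [0.5703, 0.2372, 0.3006]
tool_rot: [0.034, 2.948, 0.149]
force: [0.0, -1.4, -0.4]
finger_gap: 1.001
gripper_force: 0.0
```

Request:
carry_out --moves '[[[0.07,0.2,-0.14],[0.09,0.125,0.003],1],[[0.142,0.413,-0.285],[0.183,0.249,0.007],0.7],[[0.142,0.413,-0.285],[0.183,0.249,0.007],0.7],[[0.142,0.413,-0.285],[0.183,0.249,0.007],0.7],[[0.142,0.413,-0.285],[0.183,0.249,0.007],0.7],[[0.142,0.413,-0.285],[0.183,0.249,0.007],0.7],[[0.142,0.413,-0.285],[0.183,0.249,0.007],0.7]]'

```text
time_s: 22.62
ee_pos: [0.4858, 0.3593, 0.2943]
tool_rot: [0.19, -3.119, -0.019]
force: [0.9, -0.1, 0.8]
finger_gap: 0.701
gripper_force: 0.0
```

```bash
cat >> h.py <<'E'
def fcloud(p):
    v,u=np.mgrid[:480,:640]; f=240/np.tan(np.radians(p['fovy'])/2)
    dx,dy=u-p['cx'],v-p['cy']; rr=np.maximum(np.hypot(dx,dy),1e-6); k=np.tan(rr/f)/rr*p['range_z']
    return (np.stack([dx*k,dy*k,p['range_z']],-1)-p['t'])@np.array(p['R'])
def timer(p,C):
    hsv=cv2.cvtColor(p['image'],cv2.COLOR_RGB2HSV); ok=p['range_z']>0
    t=ok&(abs(C[...,0]-.45)<.07)&(abs(C[...,1]-.38)<.06)
    red=t&((hsv[...,0]<8)|(hsv[...,0]>172))&(hsv[...,1]>120)&(C[...,2]<.035)
    post=ok&(abs(C[...,0]-.48)<.06)&(abs(C[...,1]-.36)<.04)&(C[...,2]>.064)&(C[...,2]<.078)
    print('red',red.sum(),C[red].mean(0).round(4),np.ptp(C[red],0).round(4),'post',post.sum(),C[post].mean(0).round(4),np.ptp(C[post],0).round(4))
E
python3 - <<'E'
from h import *
o=telemetry.get_obs(); print(o['time_s'],o['ee_pos'],o['joint_pos'].round(3)); print(cur()[0].as_matrix().round(3))
for n in ['wrist','top','side']:
    p=vision.snapshot(n); save(p,n+'7.png'); C=fcloud(p) if n=='wrist' else cloud(p)
    timer(p,C)
    for k in ['timer_grip','pointer','mark']: print(n,k,[(np.round(a['location'],4).tolist(),round(a['score'],2)) for a in models.spot_point(p,k)[:2]])
E
```

```text
22.6167 [0.48578855 0.35931158 0.29430928] [0.627 0.453 0.471 1.596 0.019 0.505]
[[-0.992 -0.122 -0.017]
 [-0.122  0.993  0.011]
 [ 0.016  0.013 -1.   ]]
red 160 [0.4369 0.3796 0.0196] [0.0122 0.018  0.0042] post 199 [0.4885 0.3577 0.0707] [0.0162 0.0144 0.0087]
wrist timer_grip [([0.4873, 0.361, 0.0497], 0.65)]
wrist pointer [([0.4387, 0.3774, 0.0208], 0.59), ([0.4875, 0.3861, 0.0206], 0.58)]
wrist mark [([0.4417, 0.3783, 0.0237], 0.53)]
red 48 [0.4374 0.3811 0.0192] [0.0111 0.0185 0.0124] post 49 [0.4882 0.3591 0.0706] [0.015  0.0149 0.0106]
top timer_grip [([0.4874, 0.3613, 0.0504], 0.79)]
top pointer [([0.4829, 0.3872, 0.022], 0.61), ([0.4352, 0.3778, 0.0216], 0.3)]
top mark [([0.6217, -0.0401, -0.0004], 0.63), ([0.3997, 0.0485, -0.0], 0.57)]
red 31 [0.4398 0.3814 0.0189] [0.0181 0.046  0.0247] post 32 [0.4913 0.3574 0.0701] [0.0146 0.0162 0.0096]
side timer_grip [([0.4888, 0.3571, 0.05], 0.73)]
side pointer [([0.4875, 0.3847, 0.0202], 0.53)]
side mark [([0.3724, -0.1126, 0.0368], 0.6), ([0.4362, 0.3763, 0.0259], 0.49)]
```

View pics/wrist7.png

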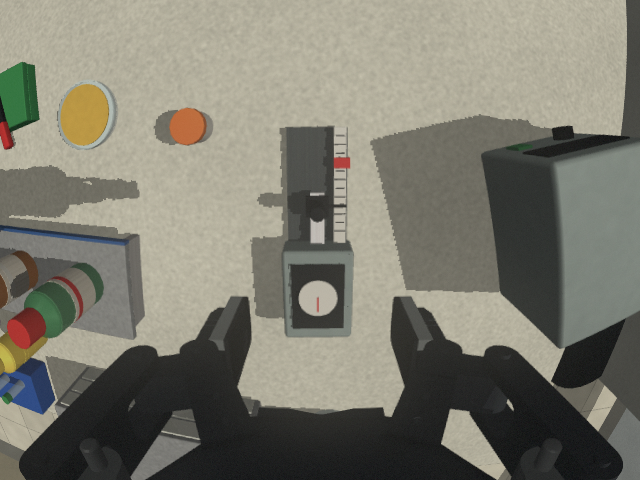

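The wrist view shows the timer aligned with the tool, post at (316,206), pointer at (337,205) and red band at (342,163). I'll measure the yaw from the case and then the pull length.

```bash
python3 - <<'E'
from h import *
p=vision.snapshot('wrist'); C=fcloud(p); ok=p['range_z']>0
m=(ok&(C[...,2]>.042)&(C[...,2]<.058)&(C[...,0]>.525)&(C[...,0]<.68)&(abs(C[...,1]-.37)<.07)).astype(np.uint8)
n,l,s,_=cv2.connectedComponentsWithStats(m); m=l==1+np.argmax(s[1:,4]); print(cv2.minAreaRect(C[m][:,:2].astype(np.float32)))
# rays to plane z
f=240/np.tan(np.radians(p['fovy'])/2)
def onz(uv,z):
    d=np.array(uv,float)-[p['cx'],p['cy']]; r=np.hypot(*d); ray=np.r_[d/r*np.sin(r/f),np.cos(r/f)]; Rm=np.array(p['R']); c=-Rm.T@p['t']; w=Rm.T@ray
    return (c+w*(z-c[2])/w[2])[:2]
hsv=cv2.cvtColor(p['image'],cv2.COLOR_RGB2HSV)
red=((hsv[...,0]<8)|(hsv[...,0]>172))&(hsv[...,1]>120); red[:, :320]=0; red[:,365:]=0; red[:140]=0; red[190:]=0
v,u=np.nonzero(red); uv=(u.mean(),v.mean()); print('red px',uv,len(u),onz(uv,.0225))
g=hsv[...,2].astype(int)[195:216,325:350]; print(g[:,::2])
P=ok&(np.hypot(C[...,0]-.4885,C[...,1]-.358)<.012)&(C[...,2]>.064); v,u=np.nonzero(P); print('post',onz((u.mean(),v.mean()),.072))
E
```

```text
((0.5875629186630249, 0.37046194076538086), (0.11080411821603775, 0.08101329952478409), 7.3651227951049805)
red px (np.float64(340.4848484848485), np.float64(162.36969696969697)) 165 [0.43675363 0.3795727 ]
[[ 55  59  65  66 156 163 162 162 164 164 111 178 179]
 [ 48  56  61  63 113 114 115 114 113 115 105 181 182]
 [ 54  58  63  66 136 140 139 140 138 136 108 180 185]
 [ 54  56  62  66 179 188 189 187 188 189 117 181 187]
 [ 55  58  60  63 179 187 186 187 189 187 116 179 185]
 [ 54  57  60  65 179 189 187 186 189 187 114 177 178]
 [ 56  58  62  66 178 188 186 187 187 187 115 177 179]
 [ 55  59  63  68 180 187 186 188 189 188 114 177 179]
 [ 53  55  62  65 179 187 187 140 140 188 115 180 181]
 [ 53  54  56  58 116 121 116  84  83 122 118 179 182]
 [ 57  56  54  55  58  60  55  55  55  54 121 180 182]
 [ 54  55  53  53  55  55  56  58  56  55 120 178 180]
 [ 57  56  58  60 132 138 138 136 135 135 128 179 181]
 [ 53  56  63  66 179 186 187 187 187 188 134 181 181]
 [ 53  57  62  65 180 185 186 186 188 187 129 182 181]
 [ 52  58  63  65 179 186 186 187 187 187 127 180 179]
 [ 56  59  61  65 180 188 187 186 187 187 127 181 181]
 [ 55  59  64  66 177 186 185 185 186 186 128 179 180]
 [ 50  56  64  65 101  94  94  94  97  98 123 182 180]
 [ 57  57  63  67 139 143 141 141 143 142 129 181 179]
 [ 56  56  63  63 173 179 179 178 178 179 129 182 178]]
post [0.51306313 0.36125175]
```

```bash
python3 - <<'E'
from h import *
R=pose(36.2,.6,.3,-90,28.83)[0]; print(R.as_matrix().round(3))
P=np.array([.4885,.3577,0]); plan([(R,P+[0,0,.13]),(R,P+[0,0,.033])])
E
```

```text
[[-0.992 -0.128  0.   ]
 [-0.128  0.992  0.   ]
 [-0.     0.    -1.   ]]
[0.027, -0.029, -0.012] [-0.01, -0.011, 0.33] deg 1.2 m 0.165
[0.0, 0.0, -0.0] [-0.0, 0.0, 0.194] deg 0.0 m 0.097
```

Request:
carry_out --moves '[[[0.027,-0.029,-0.012],[-0.01,-0.011,0.08],0.6],[[0.027,-0.029,-0.012],[-0.01,-0.011,0.16],0.6],[[0.027,-0.029,-0.012],[-0.01,-0.011,0.24],0.6],[[0.027,-0.029,-0.012],[-0.01,-0.011,0.3],0.6],[[0.027,-0.029,-0.012],[-0.01,-0.011,0.33],0.6],[[0.027,-0.029,-0.012],[-0.01,-0.011,0.33],0.6],[[0.027,-0.029,-0.012],[-0.01,-0.011,0.33],0.6],[[0.027,-0.029,-0.012],[-0.01,-0.011,0.33],0.6]]'

```text
time_s: 23.93
ee_pos: [0.4893, 0.3584, 0.1318]
tool_rot: [-0.202, 3.133, 0.003]
force: [0.6, 0.6, -0.5]
finger_gap: 0.6
gripper_force: 0.0
```

```bash
python3 - <<'E'
from h import *
R=pose(36.2,.6,.3,-90,28.83)[0]; print(cur()[1],cur()[0].as_matrix().round(3))
p=vision.snapshot('wrist'); C=fcloud(p); timer(p,C)
P=np.array([.4885,.3577,0]); plan([(R,P+[0,0,.033])])
E
```

```text
[0.4892768  0.35838015 0.13182937] [[-0.992 -0.128  0.002]
 [-0.128  0.992  0.002]
 [-0.002  0.002 -1.   ]]
red 449 [0.4368 0.3795 0.0195] [0.0132 0.0193 0.0068] post 599 [0.488  0.3579 0.0705] [0.0157 0.015  0.0089]
[0.004, 0.007, 0.0] [0.003, -0.002, 0.199] deg 0.2 m 0.1
```

Request:
carry_out --moves '[[[0,0,0],[0.003,-0.002,0.04],0.6],[[0,0,0],[0.003,-0.002,0.08],0.6],[[0,0,0],[0.003,-0.002,0.11],0.6],[[0,0,0],[0.003,-0.002,0.14],0.6],[[0,0,0],[0.003,-0.002,0.165],0.6],[[0,0,0],[0.003,-0.002,0.185],0.6],[[0,0,0],[0.003,-0.002,0.197],0.6],[[0,0,0],[0.003,-0.002,0.197],0.6]]'

```text
time_s: 24.65
ee_pos: [0.4869, 0.3564, 0.0313]
tool_rot: [0.202, -3.135, -0.0]
force: [-0.2, 0.5, 0.2]
finger_gap: 0.601
gripper_force: 0.0
```

Request:
carry_out --moves '[[[0,0,0],[0,0,0],0.4],[[0,0,0],[0,0,0],0.3],[[0,0,0],[0,0,0],0.2],[[0,0,0],[0,0,0],0.1],[[0,0,0],[0,0,0],0.05],[[0,0,0],[0,0,0],0.05],[[0,0,0],[0,0,0],0.05],[[0,0,0],[0,0,0],0.05]]'

```text
time_s: 25.32
ee_pos: [0.4875, 0.3588, 0.0331]
tool_rot: [-0.204, 3.133, 0.007]
force: [-0.8, 4.7, 0.6]
finger_gap: 0.171
gripper_force: 58.4
```

```bash
python3 - <<'E'
from h import *
o=telemetry.get_obs(); print(o['time_s'],o['ee_pos'],o['force'],o['finger_gap'],o['gripper_force'],cur()[0].as_matrix().round(3))
p=vision.snapshot('top'); C=cloud(p); timer(p,C)
E
```

```text
25.3167 [0.48751562 0.35878591 0.03311673] [-0.8470769   4.69501641  0.58773176] 0.1706354009014582 58.44015419483185 [[-0.992 -0.13   0.002]
 [-0.13   0.992  0.005]
 [-0.002  0.005 -1.   ]]
red 47 [0.4374 0.3813 0.0192] [0.011  0.0198 0.0126] post 2 [0.4763 0.3413 0.0725] [0.0001 0.0009 0.0041]
```

Request:
carry_out --moves '[[[0,0,0],[0.014,0,0],0.05],[[0,0,0],[0.028,0,0],0.05],[[0,0,0],[0.042,0,0],0.05],[[0,0,0],[0.056,0,0],0.05],[[0,0,0],[0.07,0,0],0.05],[[0,0,0],[0.084,0,0],0.05],[[0,0,0],[0.097,0,0],0.05],[[0,0,0],[0.097,0,0],0.05]]'

```text
time_s: 26.03
ee_pos: [0.4403, 0.3529, 0.0332]
tool_rot: [-0.204, 3.13, 0.008]
force: [3.8, 6.5, -3.7]
finger_gap: 0.17
gripper_force: 58.7
```

```bash
python3 - <<'E'
from h import *
o=telemetry.get_obs(); print(o['time_s'],o['ee_pos'],o['force'],o['finger_gap'],o['gripper_force'])
print('pull',-(o['ee_pos']-[.4875,.3588,.033])@[.9917,.1283,0])
p=vision.snapshot('top'); timer(p,cloud(p)); u,v=proj(p,[.44,.37,.03]).astype(int); a=cv2.resize(p['image'][v-30:v+30,u-40:u+40],(400,300))
p=vision.snapshot('wrist'); timer(p,fcloud(p)); b=cv2.resize(p['image'][100:340,200:460],(400,369))
cv2.imwrite('pics/pull.png',np.vstack([a,b])[:,:,::-1][:600])
print([(q['location'],q['score']) for q in models.spot_point(p,'pointer')])
E
```

```text
26.0333 [0.44034594 0.3529051  0.03315509] [ 3.82424961  6.53065224 -3.65784274] 0.1696988419830245 58.73792588710785
pull 0.04751900185190318h.py:46: RuntimeWarning: Mean of empty slice.
  print('red',red.sum(),C[red].mean(0).round(4),np.ptp(C[red],0).round(4),'post',post.sum(),C[post].mean(0).round(4),np.ptp(C[post],0).round(4))
  ret = um.true_divide(
Traceback (most recent call last):
  File "h.py", line 46, in timer
    print('red',red.sum(),C[red].mean(0).round(4),np.ptp(C[red],0).round(4),'post',post.sum(),C[post].mean(0).round(4),np.ptp(C[post],0).round(4))
                                                  ~~~~~~^^^^^^^^^^
ValueError: zero-size array to reduction operation maximum which has no identity
```

```bash
python3 - <<'E'
from h import *
o=telemetry.get_obs(); print(o['time_s'],o['ee_pos'])
p=vision.snapshot('wrist'); b=cv2.resize(p['image'][130:330,200:460],(520,400))
q=vision.snapshot('side'); u,v=proj(q,[.44,.37,.03]).astype(int); a=cv2.resize(q['image'][v-20:v+20,u-26:u+26],(520,200))
cv2.imwrite('pics/pull.png',np.vstack([a,b])[:,:,::-1])
E
```

```text
26.0833 [0.44085057 0.35293959 0.03315516]
```

View pics/pull.png

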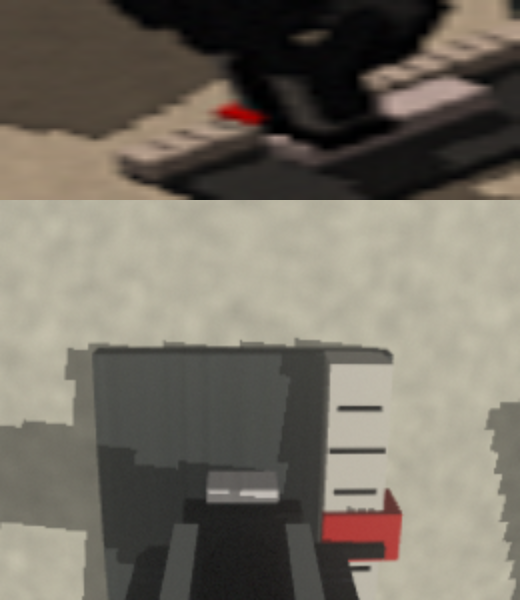

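The lower part shows the pointer at (365,550) inside the red band (rows 513–560), 1–3.5 mm short of its middle. I'll pull 2.5 mm more and hold.

Request:
carry_out --moves '[[[0,0,0],[0.003,0,0],0.05],[[0,0,0],[0.005,0,0],0.05],[[0,0,0],[0.005,0,0],0.05],[[0,0,0],[0.005,0,0],0.05],[[0,0,0],[0.005,0,0],0.05],[[0,0,0],[0.005,0,0],0.05],[[0,0,0],[0.005,0,0],0.05],[[0,0,0],[0.005,0,0],0.05]]'

```text
time_s: 26.85
ee_pos: [0.4391, 0.3527, 0.0331]
tool_rot: [-0.202, 3.129, 0.008]
force: [4.9, 5.5, -2.7]
finger_gap: 0.171
gripper_force: 58.7
```

Request:
carry_out --moves '[[[0,0,0],[0,0,0],0.05],[[0,0,0],[0,0,0],0.05],[[0,0,0],[0,0,0],0.05],[[0,0,0],[0,0,0],0.05],[[0,0,0],[0,0,0],0.05],[[0,0,0],[0,0,0],0.05],[[0,0,0],[0,0,0],0.05]]'

```text
time_s: 27.43
ee_pos: [0.4391, 0.3527, 0.0331]
tool_rot: [-0.203, 3.129, 0.009]
force: [3.4, 5.6, -2.7]
finger_gap: 0.172
gripper_force: 58.7
```

```bash
python3 - <<'E'
from h import *
o=telemetry.get_obs(); print(o['time_s'],o['ee_pos'],o['finger_gap'],o['gripper_force'],o['force'])
p=vision.snapshot('wrist'); h=cv2.cvtColor(p['image'],cv2.COLOR_RGB2HSV)
f=240/np.tan(np.radians(p['fovy'])/2); Rm=np.array(p['R']); c=-Rm.T@p['t']
def onz(uv,z=.0225):
    d=np.array(uv,float)-[p['cx'],p['cy']]; r=np.hypot(*d); w=Rm.T@np.r_[d/r*np.sin(r/f),np.cos(r/f)]; return c+w*(z-c[2])/w[2]
X=np.array([.9917,.1283,0])
u=382 
for v in range(275,325): 
    px=p['image'][v,u]; print(v,px.tolist(),round(float(onz((u,v))@X-np.array([.4885,.3577,0])@X)*1000,1),end=' | ')
E
```

```text
27.4333 [0.43906626 0.35272496 0.03313592] 0.1719011045342282 58.73948335647583 [ 3.39036363  5.59976015 -2.74237937]
275 [187, 182, 168] -63.1 | 276 [188, 182, 168] -62.7 | 277 [163, 159, 147] -62.2 | 278 [96, 95, 88] -61.7 | 279 [56, 55, 51] -61.2 | 280 [97, 94, 88] -60.7 | 281 [188, 183, 169] -60.2 | 282 [187, 182, 169] -59.7 | 283 [187, 183, 168] -59.2 | 284 [188, 182, 169] -58.8 | 285 [188, 184, 169] -58.3 | 286 [186, 181, 167] -57.8 | 287 [150, 145, 135] -57.3 | 288 [118, 109, 100] -56.8 | 289 [105, 80, 73] -56.3 | 290 [115, 55, 51] -55.8 | 291 [150, 59, 54] -55.3 | 292 [175, 62, 58] -54.8 | 293 [175, 62, 58] -54.3 | 294 [175, 63, 59] -53.8 | 295 [175, 62, 58] -53.3 | 296 [175, 62, 59] -52.7 | 297 [174, 61, 57] -52.2 | 298 [175, 63, 59] -51.7 | 299 [175, 63, 58] -51.2 | 300 [147, 58, 54] -50.7 | 301 [87, 50, 46] -50.2 | 302 [48, 48, 44] -49.7 | 303 [49, 47, 42] -49.2 | 304 [52, 49, 44] -48.6 | 305 [54, 52, 47] -48.1 | 306 [53, 51, 48] -47.6 | 307 [53, 50, 47] -47.1 | 308 [53, 51, 47] -46.5 | 309 [103, 52, 49] -46.0 | 310 [174, 61, 57] -45.5 | 311 [173, 59, 55] -45.0 | 312 [175, 64, 59] -44.4 | 313 [175, 90, 84] -43.9 | 314 [186, 180, 166] -43.4 | 315 [187, 182, 167] -42.8 | 316 [82, 79, 73] -42.3 | 317 [51, 49, 45] -41.8 | 318 [105, 101, 95] -41.2 | 319 [174, 169, 157] -40.7 | 320 [186, 180, 167] -40.1 | 321 [186, 181, 168] -39.6 | 322 [186, 180, 166] -39.0 | 323 [186, 181, 166] -38.5 | 324 [187, 181, 167] -37.9 |
```

The pixel row puts the pointer 1.6 mm from the middle of the band, and it has been held for over a second. Guiding the slide home, then releasing.

Request:
carry_out --moves '[[[0,0,0],[-0.014,0,0],0.05],[[0,0,0],[-0.028,0,0],0.05],[[0,0,0],[-0.042,0,0],0.05],[[0,0,0],[-0.056,0,0],0.05],[[0,0,0],[-0.07,0,0],0.05],[[0,0,0],[-0.084,0,0],0.05],[[0,0,0],[-0.098,0,0],0.05],[[0,0,0],[-0.099,0,0],0.05]]'

```text
time_s: 28.15
ee_pos: [0.4875, 0.3588, 0.0331]
tool_rot: [-0.203, 3.132, 0.008]
force: [0.1, 6.1, 1.3]
finger_gap: 0.172
gripper_force: 59.0
```

Request:
carry_out --moves '[[[0,0,0],[0,0,0],0.2],[[0,0,0],[0,0,0],0.4],[[0,0,0],[0,0,0],0.6],[[0,0,0],[0,0,0],0.6],[[0,0,0],[0,0,0],0.6],[[0,0,0],[0,0,0],0.6],[[0,0,0],[0,0,0],0.6]]'

```text
time_s: 28.73
ee_pos: [0.4853, 0.3559, 0.0315]
tool_rot: [0.202, -3.135, 0.0]
force: [-0.3, -0.7, -0.2]
finger_gap: 0.603
gripper_force: 0.0
```

Request:
carry_out --moves '[[[0,0,0],[0,0,-0.04],0.6],[[0,0,0],[0,0,-0.08],0.6],[[0,0,0],[0,0,-0.14],0.6],[[0,0,0],[0,0,-0.2],0.6],[[0,0,0],[0,0,-0.26],0.6],[[0,0,0],[0,0,-0.32],0.6],[[0,0,0],[0,0,-0.36],0.6],[[0,0,0],[0,0,-0.36],0.6]]'

```text
time_s: 29.4
ee_pos: [0.4877, 0.3577, 0.2176]
tool_rot: [-0.201, 3.127, 0.009]
force: [-0.2, -0.7, -0.3]
finger_gap: 0.6
gripper_force: 0.0
```

Request:
carry_out --moves '[[[0,0,0],[0,0,0],0.6],[[0,0,0],[0,0,0],0.6],[[0,0,0],[0,0,0],0.6],[[0,0,0],[0,0,0],0.6]]'

```text
time_s: 29.73
ee_pos: [0.4847, 0.3556, 0.2098]
tool_rot: [0.202, -3.132, 0.003]
force: [-0.7, -0.2, 1.2]
finger_gap: 0.598
gripper_force: 0.0
```

```bash
python3 - <<'E'
from h import *
o=telemetry.get_obs(); print(o['time_s'],o['ee_pos'],o['force'])
p=vision.snapshot('wrist'); timer(p,fcloud(p))
for n in ['top','side']:
    p=vision.snapshot(n); C=cloud(p); hsv=cv2.cvtColor(p['image'],cv2.COLOR_RGB2HSV)
    near=(np.hypot(C[...,0]-.527,C[...,1]+.381)<.06)&(hsv[...,0]>100)&(hsv[...,0]<125)&(hsv[...,1]>150)&(p['range_z']>0)
    m=near&(C[...,2]>C[near][:,2].max()-.008)
    print(n,C[m][:,2].mean(),cv2.minEnclosingCircle(C[m][:,:2].astype(np.float32)))
    print([(a['location'],a['score']) for a in models.spot_point(p,'bottle')][:4])
E
```

```text
29.7333 [0.484684   0.35557254 0.20975086] [-0.68198173 -0.17066962  1.21996486]
red 261 [0.4369 0.3796 0.0195] [0.0132 0.0184 0.0133] post 327 [0.4881 0.3577 0.0706] [0.0157 0.0158 0.0095]
top 0.19942607189174244 ((0.5275557041168213, -0.38039588928222656), 0.017140017822384834)
[([0.7508, -0.2174, 0.0002], 0.85), ([0.6849, -0.2994, 0.0002], 0.8), ([0.7508, -0.0998, -0.0004], 0.65), ([0.5242, -0.3795, 0.0596], 0.55)]
side 0.19831328232946144 ((0.5268546342849731, -0.38168445229530334), 0.01714980974793434)
[([0.7475, -0.095, 0.0012], 0.91), ([0.5312, -0.3823, 0.0577], 0.82), ([0.7501, -0.2185, 0.0005], 0.81), ([0.6881, -0.3007, 0.0017], 0.59)]
```

The slide is home, the red band hasn't moved and the bottle is centred on the cork, so I'm handing in.

```bash
python3 -c "
from workcell import manip
print(manip.job_done())"
```

```text
the job is handed in; nothing more can be done
None
```

I handed the job in at about 30 s; no verdict was returned. The bottle was held upside down for over a second and set upright on the cork within about 2 mm of centre, and the slide was held on the red band for over a second, then returned home.

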